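# Carry a wet lacquered spindle upright to the drying rack

## Robot

A 6-joint arm with a two-finger parallel gripper is mounted at the origin on the work surface. World frame = base frame: x ahead of the robot, y to its left, z up, the work surface at z = 0. Lengths are in m, angles in rad, forces in N, time in s.
With the tool pointing down it reaches from about 0.3 to 0.85 m from the base axis. Payload 5.4 kg.
Tool frame: the origin (TCP) lies at the very end of the fingers, on their centre line; the grasp point (between the pads) lies 19 mm behind it; z points along the fingers, y is the line along which they close (so a half turn about z gives the same grasp; the last joint's range is limited). The gripper opens to 85 mm and grips with 20 to 120 N. Pads are 22 mm wide; open, the fingers measure 114 mm over their backs; the gripper's body (76 mm by 85 mm) begins 54 mm behind the grasp point. The pads swing forward as they close: fully open they stand 13 mm farther back than shut.
Start: joints at [1.008, 0.158, 1.597, -0, 1.386, -0.21], TCP at [0.199, 0.54, 0.231] pointing down, gripper open.
Joint ranges: [-2.91, 2.91], [-0.94, 2.29], [0.18, 2.7], [-1.29, 4.43], [0.17, 2.64], [-3, 3]. Speed limits (rad/s): [2.57, 2.57, 3.14, 3.14, 3.14, 3.14].

## Interface

Orientations are given as a unit quaternion [w, x, y, z].
In Python, from cell import manip gives the robot as it stands.
- The arm moves only by the tool servo_tool, never from a script. Its argument "rows" is a list of rows, each a list of 3 entries, a list of its own where there are three numbers: the opening, from 0 (shut) to 1 (fully open), then the shift along the world's x, y, z in cm, then the turn, a rotation vector about the world's x, y, z in rad. A call has 1 to 10 rows; each row is the pose to reach, as a shift and turn from the pose commanded when the call began; what a row does not reach only later rows make up. A row lasts 1/8 s, in which the tool goes at most 62.5 mm and 10.7 degrees, less where a joint would pass 70% of its speed; a pose out of reach is approached as far as the arm can. A call with a gripper value outside its range is refused whole. The fingers move at their own pace and stop on an object; "grip_force" is the grip in N (left out, the last holds). Time passes only in rows, so rows that repeat a pose let the fingers close. It gives the time, the measured TCP pose, the force, the opening and the grip force at its end, in the units of the state.
- manip.state(): the state, without advancing time (a new reading comes with each control period).
- manip.snapshot(name): name is "scene" or "top"; returns a dict with "pixels" (384x512x3 uint8, red, green, blue), "camera_matrix" (3x3 intrinsics, pixels), "origin" and "attitude" of the camera in the world. Camera axes: x right, y down, z forward; pixel columns grow to the right and rows downward; lengths in m; the calibration is good to about 2 mm. A picture is of the moment at which its call begins. There is no depth.
- manip.sign_off(): hands the job in; it is judged then, once.
The state is a dict: "time_s": time; "qpos": joint angles; "joint_velocities": joint speeds; "joint_efforts": joint torques, N m; "tcp_pos": TCP position; "tool_rot": TCP orientation; "wrist_force": force on the tool from outside, world axes, zero at the start; "torque": the same for the moment, N m; "gripper_width": opening from 0.0 (shut) to 1.0 (fully open); "gripper_force": force on a finger pad.
Only numpy, scipy, OpenCV 4.12 (cv2) and the standard library are available. Lean on these libraries where they do the work, as an engineer would, in place of code of your own. Each camera call takes 0.05 s, during which the arm holds its last target. There are 200 camera calls.

## Task

The turned wooden spindle standing on its hinged foot is freshly lacquered: do not touch it, take the foot by its D-handle. Bring the spindle up off the notch of the narrow stand, carry it balanced upright across the bench, set the foot down level and square on the slats of the drying rack in front of the free middle notch, with the bare top tenon leaning gently in that notch, and let go. The hinge spring is a little too weak to hold the spindle up, so keep correcting it by leaning the foot; never let it fall over or knock, and leave the other things on the bench as they are.

Things in the scene. Friction and masses are not known exactly. Their poses are not given: they have to be found in the camera images.
- foot: loose wooden foot, about 0.45 kg. Origin: centre of its underside; x away from its handle, y left, z up. Board 150 mm (x) by 110 (y), top at z = 40, on two battens 28 high. D-handle on the -x side: bar along y, 116 long, 22 thick (x), 26 high, arms 84 apart inside. Held by the bar it sits nearly rigid in the grip: lean the gripper to lean the foot
- foot_grip (a point): middle of the handle's bar, at x = -140, y = 0, z = 40 mm of the foot, axes as the foot's: grip here from above, fingers closing along the foot's x. Free: 54 mm between bar and board, 27 mm under the bar when the foot stands on the bench
- foot_hinge (a point): hinge pin of the spindle, at x = 30, y = 0, z = 70 mm of the foot, axes as the foot's; the pin lies along y between two steel cheeks, so the spindle swings only in the foot's x-z plane
- spindle: turned spindle of pale wood in a steel sleeve. Origin on the hinge pin, z up along its axis; it turns about the pin (its y), stops at 0.4 rad either way of square to the foot. Spring towards square to the foot: 0.45 N m/rad; damping about 0.005 N m s/rad, little friction. Mass 0.32 kg, centre of mass 156 mm above the pin, inertia about the pin 0.0101 kg m2
- spindle_top (a point): on the spindle's axis on its bare top tenon, 300 mm above the hinge pin; z along the spindle, x as the foot's when upright. Tenon 18 mm diameter, from 266 to 355 mm above the pin; lacquered below, 42 mm at the thickest. Gravity beats the spring by 0.04 N m/rad (mass varies by 2 %): left alone it falls away from upright with a time constant of about 0.5 s
- stand: fixed narrow wooden stand where the foot starts, on the bench, its spindle leaning about 0.09 rad into the notch. Origin on the bench where the foot's origin then is; x away from the robot, z up. Its rail, along y, is 357 to 383 mm above the bench, its face at x = 66 mm; one notch in the middle, 52 mm wide, 16 deep, open to -x; posts behind at x = 93 to 117
- rack: fixed drying rack. Origin on the bench, x away from the robot, y along the slats. Slats 330 mm (y), x = -81 to 81, top 30 mm above the bench. Rail 387 to 413 mm above the bench, face at x = 66; three notches 52 wide, 16 deep, open to -x: y = 0 (free), -115 and +115 (dry spindles lean there). The foot belongs with its origin over this one, axes alike; the spindle then leans in at 0.09 rad
- oil_tin: closed steel tin, 68 mm diameter, 85 mm tall, standing between stand and rack; bystander, loose. Origin at its underside
- oil_brush: brush with wooden handle, 170 mm long, lying flat between stand and rack; bystander, loose. Origin at its underside
- spoon_a: light wooden spoon, 240 mm long, lying behind; bystander, loose. Origin at its underside
- spoon_b: darker wooden spoon, 220 mm long, lying behind; bystander, loose. Origin at its underside
- cup: turned wooden cup, 72 mm diameter, 70 mm tall, standing behind; bystander, loose. Origin at its underside
- mallet: wooden hammer, 250 mm long, lying to the left; bystander, loose. Origin at its underside
- blank: flat pale roughed-out spoon blank, 170 mm long, 22 mm high, lying to the right; bystander, loose. Origin at its underside

How it is judged:
By the outcome, as a careful person would: the job done as asked, in the order asked, and still so for the second after the job is handed in, with the robot touching nothing.
It also fails if it takes over 72 s, if anything falls off the work surface, if the arm or the gripper's body presses on something with over 40 N, if the wrist force passes 120 N, or if a joint passes its speed limit or range.

## Working session

There is one attempt and no reset: what is moved stays moved. The work goes in short steps, Python scripts to look and compute and a tool call to move; the robot and the scene stay as the last step left them, time stands still between calls to the robot, and variables do not carry over. Pictures are saved under pics/ and viewed, at most 10 in all, crops included, and the job is handed in when it is done.

Besides the shell and the picture viewer there is one more tool, called after "Call:" as a command line: name --argument value ..., lists and objects as JSON in quotes. servo_tool: Moves the arm, as the interface text tells. Its arguments: {"type":"object","properties":{"rows":{"type":"array"},"grip_force":{"type":"number"}},"required":["rows"]}

```bash
ls; mkdir -p pics; python3 - <<'E'
from cell import manip
import cv2,numpy as np
print(manip.state())
for n in("scene","top"):
    s=manip.snapshot(n); cv2.imwrite(f"pics/{n}0.png",cv2.resize(s["pixels"][:,:,::-1],(800,600),interpolation=cv2.INTER_CUBIC))
    print(n,s["camera_matrix"],s["origin"],s["attitude"])
E
```

```text
pics
{'time_s': 0.0, 'qpos': array([ 1.00789744e+00,  1.59053548e-01,  1.59824193e+00, -3.54554011e-06,
        1.38620452e+00, -2.10107883e-01]), 'joint_velocities': array([-8.95860054e-04, -1.35418518e-03,  6.41267422e-04,  8.49991973e-05,
        7.10624741e-04, -6.49039904e-04]), 'joint_efforts': array([-4.71190542e-04, -3.95984745e+01, -3.31437886e+01, -5.55630848e-06,
        7.94994703e-03,  4.08260075e-05]), 'tcp_pos': array([0.19836785, 0.53905426, 0.23030952]), 'tool_rot': array([-3.57874864e-04,  1.75481751e-01,  9.84482222e-01, -8.83979211e-04]), 'wrist_force': array([-0.32093294, -0.87034215, -0.89030864]), 'torque': array([ 0.01659602,  0.03811628, -0.00782638]), 'gripper_force': 0.0, 'gripper_width': 1.003153253613849}
scene [[402.52395747   0.         261.2086293 ]
 [  0.         402.52395747 182.97363757]
 [  0.           0.           1.        ]] [ 1.34167606 -0.82929317  1.33672289] [-0.35622712  0.86152906  0.33568725 -0.134848  ]
top [[440.82981448   0.         256.76622899]
 [  0.         440.82981448 188.38905105]
 [  0.           0.           1.        ]] [0.43110464 0.01985674 1.81860113] [ 0.03205805 -0.70002806  0.71292335 -0.02594783]
```

View pics/scene0.png

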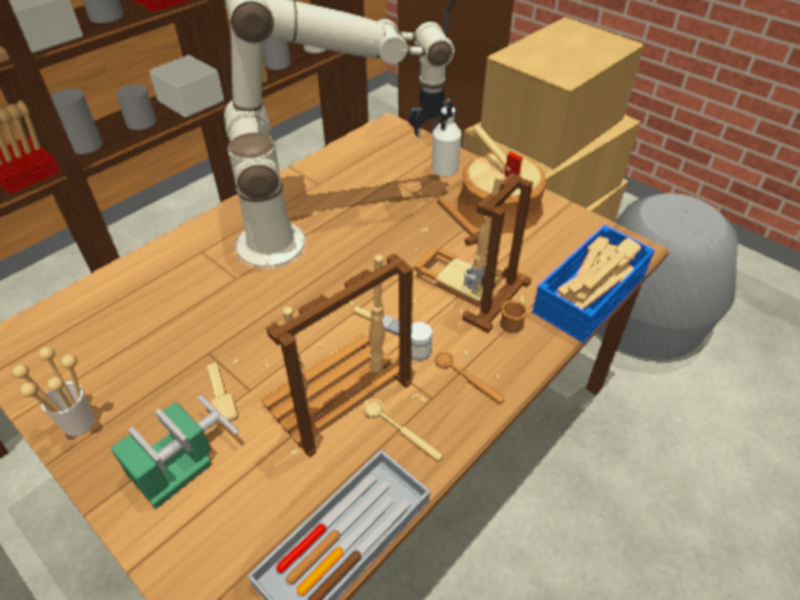

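View pics/top0.png

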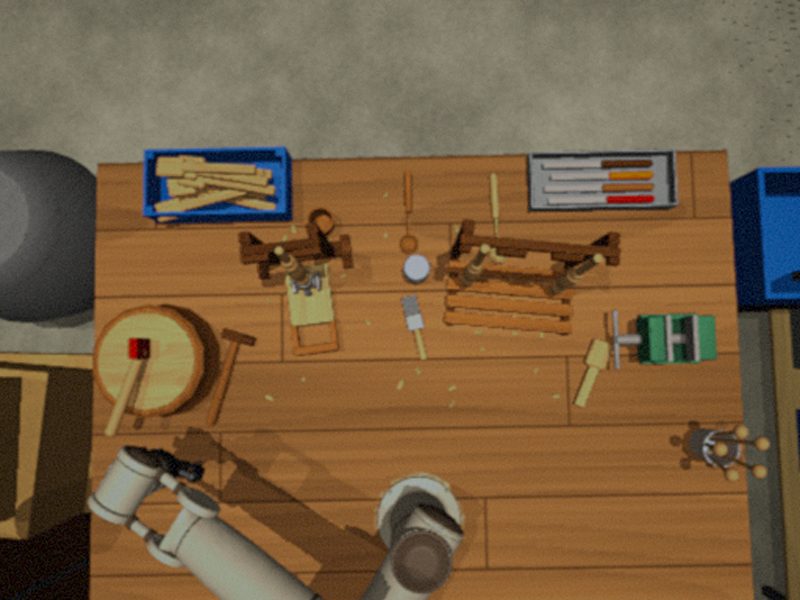

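The scene shows the stand at scene px (495,250) and the rack at (340,340). In the top view the foot handle is at (315,350) and the rack slats span (445–570, 265–330). I'll enlarge both.

```bash
cat > h.py <<'E'
from cell import manip
import cv2,numpy as np
from scipy.spatial.transform import Rotation as R
def cam(n):
    s=manip.snapshot(n); return s
def rot(s): return R.from_quat(np.roll(s["attitude"],-1)).as_matrix()
def ray(s,u,v,z):
    d=rot(s)@np.linalg.solve(s["camera_matrix"],[u,v,1.]); o=np.array(s["origin"])
    return o+d*(z-o[2])/d[2]
def proj(s,p):
    q=s["camera_matrix"]@(rot(s).T@(np.array(p)-s["origin"])); return q[:2]/q[2]
E
python3 - <<'E'
from h import *
s=cam("top");p=s["pixels"][:,:,::-1]
a=cv2.resize(p[135:235,150:230],None,fx=5,fy=5,interpolation=cv2.INTER_CUBIC)
cv2.imwrite("pics/stand1.png",a)
b=cv2.resize(p[135:220,275:407],None,fx=6,fy=6,interpolation=cv2.INTER_CUBIC)
cv2.imwrite("pics/rack1.png",b)
E
```

```text
(no output)
```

View pics/stand1.png

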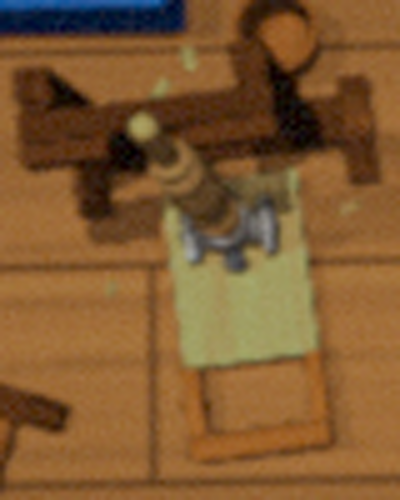

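View pics/rack1.png

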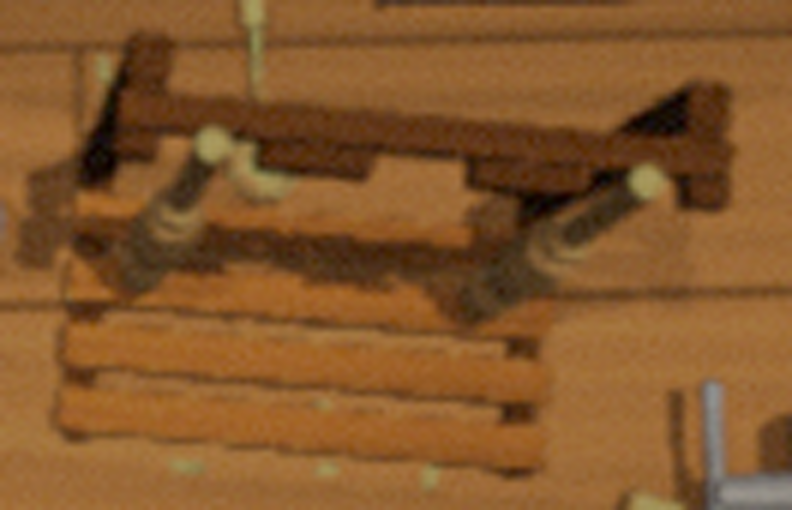

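```bash
cat > fit.py <<'E'
from h import *
from scipy.optimize import least_squares
S=cam("top")
def px(c,u0,v0,k): return (np.array(c)+.5)/k-.5+[u0,v0]
def W(x,L):
    c,s=np.cos(x[2]),np.sin(x[2]); L=np.array(L)/1000
    return np.array([x[0]+c*L[0]-s*L[1],x[1]+s*L[0]+c*L[1],L[2]])
def fit(name,prs,x0):
    f=lambda x:np.concatenate([proj(S,W(x,l))-p for l,p in prs])
    r=least_squares(f,x0,loss='soft_l1'); print(name,r.x.round(4),'\n',f(r.x).reshape(-1,2).round(1).tolist()); return r.x
k=lambda c:px(c,150,135,5)
F=fit("foot",[((-75,55,40),k((187,365))),((-75,-55,40),k((318,350))),((75,-55,40),k((296,172))),((-151,58,53),k((193,460))),((-151,-58,53),k((331,443))),((62,0,424),k((143,125)))],[.55,.2,0])
k=lambda c:px(c,275,135,6)
K=fit("rack",[((-81,165,30),k((59,427))),((-81,-165,30),k((543,465))),((66,26,413),k((369,178))),((66,-26,413),k((469,187))),((62,115,454),k((213,145))),((62,-115,454),k((648,182)))],[.55,-.2,0])
print("grip0",W(F,(-140,0,40)),"grip1",W(K,(-140,0,70)))
q=lambda u,v,z:ray(S,(u+.5)*.64-.5,(v+.5)*.64-.5,z).round(3)
print("tin",q(416,268,.085),"brush",q(408,298,.01),q(422,358,.01),"cup",q(320,222,.07))
E
python3 fit.py
```

```text
foot [0.5829 0.273  0.115 ] 
 [[-0.5, 0.7], [0.3, 0.1], [0.1, -0.9], [-0.7, 0.5], [0.5, 0.1], [0.1, -0.5]]
rack [ 0.559  -0.2452 -0.0971] 
 [[-0.9, 2.8], [-0.1, 2.9], [0.2, -2.3], [-0.3, -2.5], [-0.2, 0.4], [1.2, -0.1]]
grip0 [0.4438736  0.25693888 0.04      ] grip1 [ 0.41962831 -0.23163752  0.07      ]
tin [ 0.641 -0.004  0.085] brush [0.571 0.017 0.01 ] [ 0.413 -0.017  0.01 ] cup [0.766 0.24  0.07 ]
```

```bash
sed -i 's/(66,26,413)/(50,26,413)/;s/(66,-26,413)/(50,-26,413)/' fit.py; python3 fit.py
```

```text
foot [0.5829 0.273  0.115 ] 
 [[-0.5, 0.7], [0.3, 0.1], [0.1, -0.9], [-0.7, 0.5], [0.5, 0.1], [0.1, -0.5]]
rack [ 0.5659 -0.246  -0.0931] 
 [[-0.6, 1.2], [0.2, 1.0], [-0.0, 0.5], [-0.5, 0.2], [-0.1, -1.7], [1.2, -2.4]]
grip0 [0.4438736  0.25693888 0.04      ] grip1 [ 0.42655331 -0.23298108  0.07      ]
tin [ 0.641 -0.004  0.085] brush [0.571 0.017 0.01 ] [ 0.413 -0.017  0.01 ] cup [0.766 0.24  0.07 ]
```

Call:
servo_tool --rows '[[1,[1,-1.2,0],[0,0,-0.05]],[1,[4,-4.6,0],[0,0,-0.2]],[1,[8,-9.2,-1],[0,0,-0.37]],[1,[12,-13.8,-2],[0,0,-0.55]],[1,[16,-18.4,-4],[0,0,-0.73]],[1,[20,-23,-6],[0,0,-0.9]],[1,[23,-26.5,-8],[0,0,-1.04]],[1,[24.3,-28,-9],[0,0,-1.1]],[1,[24.5,-28.3,-9],[0,0,-1.103]],[1,[24.5,-28.3,-9],[0,0,-1.103]]]' --grip_force 70

```text
time_s: 1.5
tcp_pos: [0.4435, 0.2574, 0.1421]
tool_rot: [0.0, 0.665, 0.747, 0.001]
wrist_force: [-0.3, 0.6, 0.4]
gripper_width: 1.002
gripper_force: 0.0
```

```bash
sed -i 's/,((62,115,454),k((213,145))),((62,-115,454),k((648,182)))//' fit.py; cat >> fit.py <<'E'
if __name__=="__main__":
  def box(x0,x1,y0,y1,z): return [(x0,y0,z),(x0,y1,z),(x1,y1,z),(x1,y0,z),(x0,y0,z)]
  notch=[(50,57,413),(50,26,413),(66,26,413),(66,-26,413),(50,-26,413),(50,-57,413)]
  sn=[(50,60,383),(50,26,383),(66,26,383),(66,-26,383),(50,-26,383),(50,-60,383)]
  out=[]
  def ov(n,r,k):
    s=cam(n);u,v,w,h=r
    im=cv2.resize(s["pixels"][v:v+h,u:u+w,::-1],None,fx=k,fy=k,interpolation=cv2.INTER_CUBIC)
    for X,L in((F,box(-75,75,-55,55,40)),(F,box(-151,-129,-58,58,53)),(F,sn),(K,box(-81,81,-165,165,30)),(K,notch)):
      P=np.array([(proj(s,W(X,l))-[u,v]+.5)*k for l in L]); cv2.polylines(im,[np.int32(P*16)],False,(255,0,255),1,cv2.LINE_AA,4)
    return im
  A=ov("top",(155,140,250,95),3.2); B=ov("scene",(170,100,180,190),2.2)
  Z=np.zeros((A.shape[0]+B.shape[0]-130+0,800,3),np.uint8) if 0 else None
  cv2.imwrite("pics/ovA.png",A); cv2.imwrite("pics/ovB.png",ov("scene",(165,95,185,200),3))
E
python3 fit.py
```

```text
foot [0.5829 0.273  0.115 ] 
 [[-0.5, 0.7], [0.3, 0.1], [0.1, -0.9], [-0.7, 0.5], [0.5, 0.1], [0.1, -0.5]]
rack [ 0.5684 -0.2469 -0.0963] 
 [[-0.5, 0.5], [0.3, 0.5], [0.3, -0.3], [-0.2, -0.5]]
grip0 [0.4438736  0.25693888 0.04      ] grip1 [ 0.4290179  -0.23343541  0.07      ]
tin [ 0.641 -0.004  0.085] brush [0.571 0.017 0.01 ] [ 0.413 -0.017  0.01 ] cup [0.766 0.24  0.07 ]
```

View pics/ovA.png

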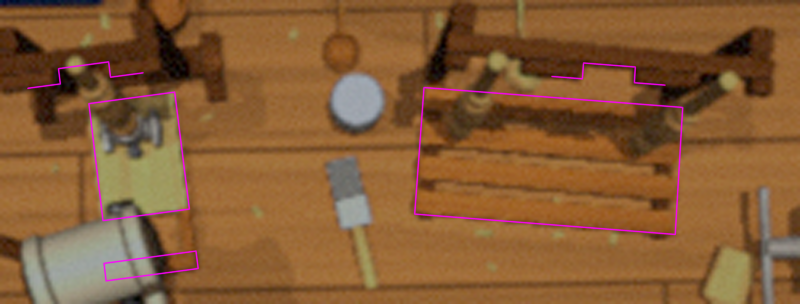

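View pics/ovB.png

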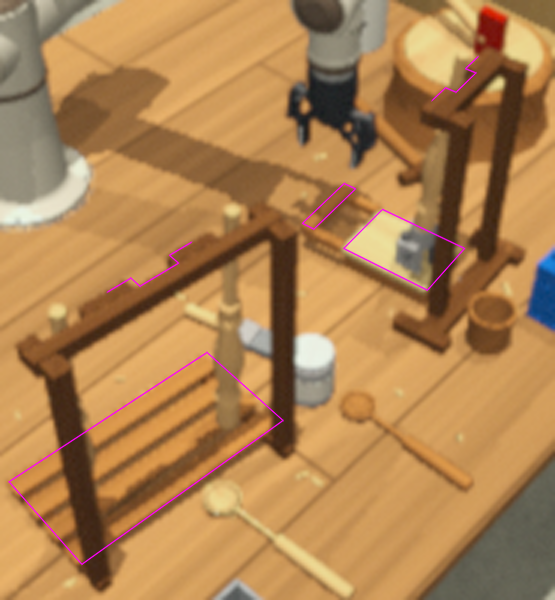

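Overlays agree with both images: slats, board and bar lie within about 1 px. The free notch gap is at (583–635, 70) in the top crop and the bar at (330,205) in the scene crop. I'm descending to grip.

Call:
servo_tool --rows '[[1,[0,0,-1],[0,0,0]],[1,[0,0,-3],[0,0,0]],[1,[0,0,-5],[0,0,0]],[1,[0,0,-7],[0,0,0]],[1,[0,0,-9],[0,0,0]],[1,[0,0,-10.5],[0,0,0]],[1,[0,0,-11.5],[0,0,0]],[1,[0,0,-12],[0,0,0]],[1,[0,0,-12],[0,0,0]]]'

```text
time_s: 2.82
tcp_pos: [0.4437, 0.2566, 0.0213]
tool_rot: [0.0, 0.665, 0.747, 0.0]
wrist_force: [-0.4, -0.2, 0.2]
gripper_width: 1.002
gripper_force: 0.0
```

Call:
servo_tool --rows '[[0.6,[0,0,0],[0,0,0]],[0.5,[0,0,0],[0,0,0]],[0.42,[0,0,0],[0,0,0]],[0.36,[0,0,0],[0,0,0]],[0.32,[0,0,0],[0,0,0]],[0.29,[0,0,0],[0,0,0]],[0.27,[0,0,0],[0,0,0]],[0.25,[0,0,0],[0,0,0]]]' --grip_force 30

```text
time_s: 3.82
tcp_pos: [0.4427, 0.2565, 0.0211]
tool_rot: [-0.001, 0.665, 0.747, -0.001]
wrist_force: [-5.2, -1.0, 3.2]
gripper_width: 0.257
gripper_force: 19.1
```

Call:
servo_tool --rows '[[0.15,[0,0,0],[0,0,0]],[0,[0,0,0],[0,0,0]],[0,[0,0,0],[0,0,0]],[0,[0,0,0],[0,0,0]]]' --grip_force 90

```text
time_s: 4.32
tcp_pos: [0.4427, 0.2565, 0.0213]
tool_rot: [-0.001, 0.665, 0.747, -0.001]
wrist_force: [-5.6, 0.1, 5.8]
gripper_width: 0.242
gripper_force: 88.2
```

```bash
cat > tip.py <<'E'
from h import *
import json,os
def ext(s,u,v,r=9):
    p=s["pixels"].astype(float); u,v=int(round(u)),int(round(v))
    return p[v-r:v+r+1,u-r:u+r+1]
if __name__=="__main__":
    st=manip.state(); print(st["time_s"],st["tcp_pos"].round(4),st["wrist_force"].round(2),st["torque"].round(3))
    s=cam("top"); F=[.5829,.273,.115]
    q=np.array([.5829+.062*np.cos(.115),.273+.062*np.sin(.115),.424]); uv=proj(s,q); print("pred tip",uv)
    w=ext(s,*uv,6); print(int(round(uv[0])),int(round(uv[1])))
    for c in range(3): print(w[:,:,c].astype(int))
E
python3 tip.py
```

```text
4.325 [0.4427 0.2565 0.0213] [-5.63  0.05  5.8 ] [-0.134  0.825  0.088]
pred tip [178.28046957 159.11104832]
178 159
[[150 150 149 149 150 153 150 142 141 147 144 138 141]
 [144 141 142 141 142 144 141 123 111 110 106 105 111]
 [108 107 110 113 108 100  96  95  84  84  85  81  81]
 [ 89  86  85  83  83  82  82  81  85  79  85  77  86]
 [ 79  83  90  76  84  98 109 100  83  81  78  86  82]
 [ 82  79  80  76 111 135 149 139 109  90  80  85  79]
 [ 82  78  78  90 137 163 165 159 139  99  72  71  71]
 [ 76  73  74  95 146 166 163 163 148 102  66  38  50]
 [ 50  48  44  71 131 157 162 157 136 100  63  54  62]
 [ 38  19  18  43  89 126 143 132 103  78  65  69  88]
 [ 18  23  21  28  34  64  87  83  76  70  68  74  91]
 [ 32  25   0  21  21  27  48  63  68  75  78  74  76]
 [ 40  29  16  19  16  18  30  63  64  70  73  70  66]]
[[104  99 103 105 100 100  99  98 116 132 130 105  99]
 [ 98  96  93  90  95  96  94  85  92  95  85  70  65]
 [ 67  63  64  69  65  55  57  59  50  53  53  44  45]
 [ 52  51  51  43  47  48  46  47  48  40  45  42  49]
 [ 39  49  51  42  45  71  86  72  49  39  40  
[... 295 characters left out ...]
5  14  22  44  64  58  51  50  48  45  61]
 [ 20   7   0  14  12  15  27  46  48  54  55  55  55]
 [ 25  16  14   8  16   0  19  41  45  37  49  50  47]]
[[55 54 53 48 53 59 51 52 66 80 74 59 57]
 [49 54 45 42 44 50 51 47 51 52 47 31 29]
 [33 28 29 34 31 22 22 30 20 35 29 20 13]
 [28 17 24 17 16  8 23 26 28 12 16  8 34]
 [22 31 28 20 20 30 48 32 23  8 16 34 22]
 [23 15 22 24 55 67 74 74 43 34 21 29 14]
 [28 18 17 33 67 91 90 84 64 36 18  1 23]
 [ 9  5 22 37 78 96 93 85 77 42 35  0  5]
 [ 0 12  8 26 62 81 89 82 72 48 25 18  2]
 [21  0  5 21 39 58 69 63 41 30 17 15 35]
 [ 0  0  0 15  9 13 36 32 28 31 24 17 28]
 [11  7  0  0  9  0 23 19 28 32 33 34 33]
 [11 13  0  7  0  8  0 29 25 24 26 30 26]]
```

Call:
servo_tool --rows '[[0,[0,0,0.1],[0,0,0]],[0,[0,0,0.3],[0,0,0]],[0,[0,0,0.6],[0,0,0]],[0,[0,0,0.9],[0,0,0]],[0,[0,0,1.1],[0,0,0]],[0,[0,0,1.2],[0,0,0]],[0,[0,0,1.2],[0,0,0]]]'

```text
time_s: 5.25
tcp_pos: [0.4437, 0.2566, 0.0334]
tool_rot: [0.0, 0.665, 0.747, 0.0]
wrist_force: [0.1, -0.4, -8.6]
gripper_width: 0.241
gripper_force: 88.3
```

```bash
cat > bal.py <<'E'
from h import *
import json,os,sys
from scipy.linalg import expm
I,K,G,D,ML=.0101,.45,.32*9.81*.156,.005,.32*.156
def foot(st):
    Rt=R.from_quat(np.roll(st["tool_rot"],-1)).as_matrix()
    Rf=np.c_[Rt[:,1],Rt[:,0],-Rt[:,2]]; xh=Rf[:,0]*[1,1,0]; xh/=np.linalg.norm(xh)
    pin=st["tcp_pos"]+Rf@[.170,0,.049]
    return Rf,xh,pin,np.arctan2(Rf[:,2]@xh,Rf[2,2])
def theta(s,st,guess):
    Rf,xh,pin,phi=foot(st); P=lambda t:proj(s,pin+.355*(np.sin(t)*xh+np.cos(t)*np.array([0,0,1])))
    p=s["pixels"].astype(float); w=np.clip(p[:,:,1]-.65*p[:,:,0]-18,0,25)
    V,U=np.mgrid[:w.shape[0],:w.shape[1]]; c=P(guess); r=9
    for _ in range(8):
        m=w*((U-c[0])**2+(V-c[1])**2<r*r); c=np.array([(m*U).sum(),(m*V).sum()])/m.sum(); r=5
    t=guess
    for _ in range(6):
        J=(P(t+.01)-P(t))/.01; t+=J@(c-P(t))/(J@J)
    n=np.array([-J[1],J[0]])/np.linalg.norm(J)
    return t,n@(c-P(t)),m.sum(),c
if __name__=="__main__":
    st=manip.state(); f=foot(st); print(st["time_s"],st["tcp_pos"].round(4),"pin",f[2].round(4),"yaw",np.arctan2(f[1][1],f[1][0]).round(4),"phi",f[3].round(4),"roll",f[0][2,1].round(4),st["wrist_force"].round(2),st["torque"].round(3))
    for g in sys.argv[1:]:
        print([np.round(v,4) for v in theta(cam("top"),manip.state(),float(g))])
E
python3 bal.py .09 .09 .09
```

```text
5.25 [0.4437 0.2566 0.0334] pin [0.6126 0.2761 0.0824] yaw 0.115 phi -0.0001 roll 0.0 [ 0.15 -0.38 -8.62] [-0.174  1.033  0.048]
[np.float64(0.0858), np.float64(-0.332), np.float64(367.8), array([177.4309, 159.131 ])]
[np.float64(0.0856), np.float64(-0.3117), np.float64(364.9), array([177.4596, 159.1653])]
[np.float64(0.086), np.float64(-0.3351), np.float64(364.65), array([177.4286, 159.1342])]
```

```bash
cat > plan.py <<'E'
# usage: plan.py N tx ty tz yaw thref   (pin target, world m)
from bal import *
from scipy.optimize import least_squares
H=1/8; n=10; h=H/n
def sim(th,om,ph,ax,b,kick=0):
    """ph: phi knots (len m+1); ax: pin velocity along x per row (len m); returns states at row ends"""
    out=[];v0=0
    for k in range(len(ph)-1):
        om-=ML/I*(ax[k]-v0); v0=ax[k]
        for j in range(n):
            p=ph[k]+(ph[k+1]-ph[k])*(j+.5)/n+b
            al=(G*np.sin(th)-K*(th-p)-D*om)/I
            om+=al*h; th+=om*h
        out.append((th,om))
    return np.array(out)
def hold(th,om,p,T):
    m=max(1,int(round(T/.0125)))
    for _ in range(m): om+=(G*np.sin(th)-K*(th-p)-D*om)/I*T/m; th+=om*T/m
    return th,om
J="ref.json"; S=json.load(open(J)) if os.path.exists(J) else None
N=int(sys.argv[1]); tx,ty,tz,tyaw,ref=map(float,sys.argv[2:7]); rho=float(sys.argv[7]) if len(sys.argv)>7 else .3
st=manip.state(); Rf,xh,pin,phi=foot(st); t0=st["time_s"]
if S is None: S=dict(pin=pin.tolist(),R=Rf.tolist(),yaw=float(np.arctan2(xh[1],xh[0])),phi=float(phi),b=0.,pred=None,g=.086)
M=[]
for i in range(3):
    sn=cam("top"); M.append(theta(sn,st,S["g"])[:2]+(i*.05,)); 
    if i==0: M0=st["time_s"]
    st=manip.state()
m=np.array(M); T=st["time_s"]-t0; dt=T/3
f=lambda x:[hold(x[0],x[1],S["phi"]+S["b"],i*dt)[0]-m[i,0] if i else x[0]-m[0,0] for i in range(3)]
x=least_squares(f,[m[0,0],0]).x; free=len(sys.argv)<=8
print("t",round(st["time_s"],2),"meas th",m[:,0].round(4),"off",m[:,1].round(1),"th,om",x.round(4),"pred",S["pred"],"phi meas",phi.round(4),"cmd",round(S["phi"],4),"pin err mm",(1000*(pin-S["pin"])).round(1),"F",st["wrist_force"].round(1))
if S["pred"] and free:
    a=S["last"]; r=least_squares(lambda q:(sim(*a["x"],a["ph"],a["ax"],q[0])[-1]-x)*[1,.5],[S["b"]],x_scale=.01)
    print("b fit",r.x.round(4),"res",r.fun.round(4)); S["b"]+=.5*(r.x[0]-S["b"])
b=S["b"]; th,om=hold(*x,S["phi"]+b,T); print("now",round(th,4),round(om,4),"b",round(b,4))
# path
p0=np.array(S["pin"]); p1=np.array([tx,ty,tz]); y0=S["yaw"]
mj=lambda u:10*u**3-15*u**4+6*u**5
u=np.array([mj(min(1,k/max(1,N-1))) for k in range(N+1)])
P=p0+u[:,None]*(p1-p0); Y=y0+u*(tyaw-y0)
ym=(Y[1:]+Y[:-1])/2; V=np.diff(P,axis=0)/H; ax=V[:,0]*np.cos(ym)+V[:,1]*np.sin(ym)
X=10; axx=np.r_[ax,np.zeros(X)]
def cost(z):
    s=sim(th,om,np.r_[S["phi"],z],axx,b); ph=np.r_[S["phi"],z]
    return np.r_[3*(s[:,0]-ref),.6*s[:,1],rho*10*np.diff(ph)*.6,6*(s[-3:,0]-ref),3*s[-3:,1]]
z=least_squares(cost,np.full(N+X,S["phi"])).x
R0=np.array(S["R"]); tcp0=p0-R0@[.170,0,.049]; rows=[];ph=[S["phi"]]
for k in range(1,N+1):
    Rn=R.from_euler("ZY",[Y[k],z[k-1]]).as_matrix(); tr=R.from_matrix(Rn@R0.T).as_rotvec().round(3)
    Rn=R.from_rotvec(tr).as_matrix()@R0
    sh=(100*(P[k]-Rn@[.170,0,.049]-tcp0)).round(2); rows.append([0,sh.tolist(),tr.tolist()])
    xx=Rn[:,0]*[1,1,0]; ph.append(float(np.arctan2(Rn[:,2]@xx,Rn[2,2])))
pr=sim(th,om,ph,ax,b)
print("phi",np.round(ph,3),"\nth",pr[:,0].round(3),"om end",pr[-1,1].round(3))
S.update(pin=(tcp0+sh/100+Rn@[.170,0,.049]).tolist(),R=Rn.tolist(),yaw=float(np.arctan2(Rn[1,0],Rn[0,0])),phi=ph[-1],pred=pr[-1].tolist(),g=float(pr[-1,0]),last=dict(x=[th,om],ph=ph,ax=ax.tolist()))
json.dump(S,open(J,"w")); print(json.dumps(rows))
E
python3 plan.py 5 .6126 .2761 .0824 .115 0 1.5
```

```text
t 5.55 meas th [0.0859 0.0859 0.0863] off [-0.3 -0.3 -0.3] th,om [ 0.086 -0.015] pred None phi meas 0.0002 cmd 0.0002 pin err mm [0. 0. 0.] F [ 0.  -0.7 -7.3]
now 0.0879 0.0361 b 0.0
phi [ 0.    -0.026 -0.025 -0.014 -0.004  0.002] 
th [0.092 0.086 0.069 0.049 0.03 ] om end -0.137
[[0, [0.13, 0.02, -0.44], [0.003, -0.026, 0.0]], [0, [0.13, 0.02, -0.41], [0.003, -0.025, 0.0]], [0, [0.08, 0.01, -0.22], [0.002, -0.014, 0.0]], [0, [0.03, 0.01, -0.05], [0.001, -0.004, 0.0]], [0, [0.0, 0.0, 0.06], [-0.0, 0.002, 0.0]]]
```

Call:
servo_tool --rows '[[0,[0.13,0.02,-0.44],[0.003,-0.026,0.0]],[0,[0.13,0.02,-0.41],[0.003,-0.025,0.0]],[0,[0.08,0.01,-0.22],[0.002,-0.014,0.0]],[0,[0.03,0.01,-0.05],[0.001,-0.004,0.0]],[0,[0.0,0.0,0.06],[0.0,0.002,0.0]]]'

```text
time_s: 6.18
tcp_pos: [0.4441, 0.2566, 0.0343]
tool_rot: [-0.001, 0.665, 0.747, -0.001]
wrist_force: [-1.1, -0.4, -7.2]
gripper_width: 0.242
gripper_force: 88.6
```

```bash
cp ref.json ref_bak.json; python3 plan.py 6 .6126 .2761 .0824 .115 0 1 nofit
```

```text
t 6.33 meas th [0.0481 0.048  0.0513] off [-0.4 -0.4 -0.3] th,om [0.0477 0.0161] pred [0.030238299379055564, -0.13711705264866955] phi meas 0.0018 cmd 0.0022 pin err mm [0.5 0.1 0.6] F [-0.5  1.  -8.3]
now 0.0535 0.0577 b 0.0
phi [ 0.002 -0.024 -0.02  -0.008  0.     0.004  0.005] 
th [0.06  0.056 0.043 0.028 0.016 0.008] om end -0.046
[[0, [0.13, 0.02, -0.44], [0.003, -0.026, -0.0]], [0, [0.11, 0.01, -0.38], [0.002, -0.022, -0.0]], [0, [0.05, 0.01, -0.17], [0.001, -0.01, 0.0]], [0, [0.01, 0.0, -0.04], [-0.0, -0.002, 0.0]], [0, [-0.01, 0.0, 0.03], [-0.0, 0.002, 0.0]], [0, [-0.01, 0.0, 0.05], [-0.0, 0.003, 0.0]]]
```

Call:
servo_tool --rows '[[0,[0.13,0.02,-0.44],[0.003,-0.026,0.0]],[0,[0.11,0.01,-0.38],[0.002,-0.022,0.0]],[0,[0.05,0.01,-0.17],[0.001,-0.01,0.0]],[0,[0.01,0.0,-0.04],[0.0,-0.002,0.0]],[0,[-0.01,0.0,0.03],[0.0,0.002,0.0]],[0,[-0.01,0.0,0.05],[0.0,0.003,0.0]]]'

```text
time_s: 7.08
tcp_pos: [0.4438, 0.2566, 0.0345]
tool_rot: [-0.002, 0.665, 0.747, -0.002]
wrist_force: [0.3, 0.5, -6.9]
gripper_width: 0.242
gripper_force: 88.7
```

```bash
cp ref.json ref_bak.json; python3 plan.py 7 .593 .2739 .0824 .115 0 1
```

```text
t 7.22 meas th [0.0848 0.0851 0.0853] off [-0.2 -0.3 -0.3] th,om [ 0.085  -0.0267] pred [0.00826238516816499, -0.046454939614137755] phi meas 0.0049 cmd 0.0052 pin err mm [0.3 0.  0.3] F [-0.3 -0.3 -6.7]
b fit [0.0022] res [-0.0476  0.0327]
now 0.0885 0.0639 b 0.0011
phi [ 0.005 -0.053 -0.047 -0.021  0.004  0.016  0.017  0.011] 
th [0.097 0.095 0.082 0.061 0.038 0.015 0.003] om end -0.056
[[0, [0.24, 0.02, -0.98], [0.006, -0.058, -0.0]], [0, [-0.14, -0.01, -0.88], [0.006, -0.052, -0.0]], [0, [-0.85, -0.1, -0.44], [0.002, -0.026, -0.0]], [0, [-1.54, -0.17, -0.02], [-0.0, -0.001, 0.0]], [0, [-1.94, -0.22, 0.19], [-0.002, 0.011, 0.0]], [0, [-2.02, -0.22, 0.2], [-0.002, 0.012, 0.0]], [0, [-1.99, -0.22, 0.1], [-0.001, 0.006, 0.0]]]
```

```bash
mv ref_bak.json ref.json; python3 - <<'E'
import numpy as np
I,K,D,ML=.0101,.45,.005,.0499
def run(th,om,ph,b,lag,G,hold,n=20,clamp=.086):
    seq=[];p=ph[0];h=.125/n;out=[]
    tl=[(ph[k]+(ph[k+1]-ph[k])*(j+.5)/n) for k in range(len(ph)-1) for j in range(n)]+[ph[-1]]*int(hold/h)
    pf=ph[0]
    for q in tl:
        pf+=(q-pf)*min(1,h/lag)
        om+=(G*np.sin(th)-K*(th-pf-b)-D*om)/I*h; th+=om*h
        if th>clamp: th=clamp; om=min(om,0)
        out.append(th)
    m=len(ph)-1
    return [round(float(v),4) for v in (out[m*n-1],out[m*n+8-1],out[m*n+16-1],out[-1])],om
p1=[0,-.026,-.025,-.014,-.004,.002]; p2=[.002,-.024,-.02,-.008,0,.004,.005]
for G in(.48,.49,.50):
  for b in(0,.002,.004,.006,.008):
    for lag in(.007,.06,.12):
      a,o=run(.086,0,p1,b,lag,G,.15); c,_=run(a[-1],o,p2,b,lag,G,.15)
      print(G,b,lag,a,round(o,3),c)
E
```

```text
0.48 0 0.007 [-0.013, -0.0247, -0.036, -0.0458] -0.221 [-0.4053, -0.4375, -0.4699, -0.4984]
0.48 0 0.06 [0.0035, -0.0081, -0.0193, -0.0289] -0.217 [-0.3565, -0.3875, -0.419, -0.4468]
0.48 0 0.12 [0.0214, 0.0107, 0.0001, -0.0089] -0.206 [-0.2942, -0.3228, -0.3519, -0.3779]
0.48 0.002 0.007 [0.0026, -0.0062, -0.0144, -0.0212] -0.15 [-0.2845, -0.3078, -0.3315, -0.3525]
0.48 0.002 0.06 [0.0172, 0.0083, -0.0, -0.0068] -0.151 [-0.241, -0.2627, -0.2847, -0.3042]
0.48 0.002 0.12 [0.0338, 0.0257, 0.0179, 0.0115] -0.143 [-0.1819, -0.2006, -0.2195, -0.2364]
0.48 0.004 0.007 [0.0177, 0.0117, 0.0066, 0.0028] -0.08 [-0.1606, -0.1733, -0.1858, -0.1967]
0.48 0.004 0.06 [0.0302, 0.0239, 0.0184, 0.0144] -0.086 [-0.1249, -0.1361, -0.147, -0.1564]
0.48 0.004 0.12 [0.0455, 0.0397, 0.0347, 0.0308] -0.081 [-0.0711, -0.0793, -0.0871, -0.0935]
0.48 0.006 0.007 [0.0323, 0.029, 0.027, 0.0261] -0.012 [-0.0366, -0.0376, -0.0377, -0.037]
0.48 0.006 0.06 [0.0426, 0.0389, 0.0362, 0.0348] -0.023 [-0.0101, -0.0103, -0.0094, -0.0077]
0.48 0.006 0.12 [0.0565, 0.0531, 0.0506, 0.0493] -0.022 [0.0372, 0.0395, 0.0431, 0.04
[... 2158 characters left out ...]
0.0395, 0.0399] 0.016 [0.0054, 0.0066, 0.0089, 0.0118]
0.5 0.004 0.06 [0.0517, 0.0494, 0.0483, 0.0483] 0.01 [0.044, 0.0482, 0.0538, 0.0599]
0.5 0.004 0.12 [0.065, 0.0632, 0.0626, 0.0629] 0.017 [0.086, 0.086, 0.086, 0.086]
0.5 0.006 0.007 [0.0565, 0.0575, 0.0601, 0.0636] 0.092 [0.086, 0.086, 0.086, 0.086]
0.5 0.006 0.06 [0.0637, 0.064, 0.0658, 0.0688] 0.079 [0.086, 0.086, 0.086, 0.086]
0.5 0.006 0.12 [0.0748, 0.0755, 0.0775, 0.0804] 0.079 [0.086, 0.086, 0.086, 0.086]
0.5 0.008 0.007 [0.0703, 0.0742, 0.08, 0.086] 0 [0.086, 0.086, 0.086, 0.086]
0.5 0.008 0.06 [0.075, 0.0779, 0.0827, 0.086] 0 [0.086, 0.086, 0.086, 0.086]
0.5 0.008 0.12 [0.0837, 0.086, 0.086, 0.086] 0 [0.086, 0.086, 0.086, 0.086]
```

```bash
python3 - <<'E'
s=open("plan.py").read()
s=s.replace('''    out=[];v0=0
    for k in range(len(ph)-1):
        om-=ML/I*(ax[k]-v0); v0=ax[k]
        for j in range(n):
            p=ph[k]+(ph[k+1]-ph[k])*(j+.5)/n+b
''','''    out=[];v=0;pf=ph[0];lag=.045
    for k in range(len(ph)-1):
        for j in range(n):
            pf+=(ph[k]+(ph[k+1]-ph[k])*(j+.5)/n-pf)*h/lag; p=pf+b
            dv=(ax[k]-v)*h/lag; v+=dv; om-=ML/I*dv
''')
s=s.replace('print("now"','\nif not free: th,om=float(m[:,0].mean()),0.\nprint("now"')
open("plan.py","w").write(s)
import json; S=json.load(open("ref.json")); S["b"]=.006; S["g"]=.086; json.dump(S,open("ref.json","w"))
E
cp ref.json ref_bak.json; python3 plan.py 5 .6126 .2761 .0824 .115 0 1.5 contact
```

```text
t 7.38 meas th [0.0859 0.0852 0.0863] off [-0.3 -0.2 -0.3] th,om [ 0.086  -0.0439] pred [0.00826238516816499, -0.046454939614137755] phi meas 0.0051 cmd 0.0052 pin err mm [0.  0.  0.1] F [ 0.2 -0.8 -7.3]
now 0.0858 0.0 b 0.006
phi [ 0.005 -0.03  -0.033 -0.023 -0.012 -0.004] 
th [0.09  0.09  0.079 0.06  0.041] om end -0.148
[[0, [0.18, 0.02, -0.6], [0.004, -0.035, -0.0]], [0, [0.19, 0.02, -0.65], [0.004, -0.038, -0.0]], [0, [0.14, 0.02, -0.48], [0.003, -0.028, -0.0]], [0, [0.08, 0.01, -0.29], [0.001, -0.017, -0.0]], [0, [0.04, 0.01, -0.16], [0.001, -0.009, 0.0]]]
```

Call:
servo_tool --rows '[[0,[0.18,0.02,-0.6],[0.004,-0.035,0.0]],[0,[0.19,0.02,-0.65],[0.004,-0.038,0.0]],[0,[0.14,0.02,-0.48],[0.003,-0.028,0.0]],[0,[0.08,0.01,-0.29],[0.001,-0.017,0.0]],[0,[0.04,0.01,-0.16],[0.001,-0.009,0.0]]]'

```text
time_s: 8.0
tcp_pos: [0.4446, 0.2568, 0.0333]
tool_rot: [0.001, 0.665, 0.747, 0.002]
wrist_force: [0.3, 0.4, -8.1]
gripper_width: 0.245
gripper_force: 89.0
```

```bash
cp ref.json ref_bak.json; sed -i 's/if not free: th,om/if not free and "contact" in sys.argv: th,om/' plan.py; python3 plan.py 5 .6126 .2761 .0824 .115 0 1 nofit
```

```text
t 8.15 meas th [ 0.008  -0.0015 -0.0094] off [-0.2 -0.1 -0.2] th,om [ 0.0078 -0.185 ] pred [0.040979293940927766, -0.14759234066291438] phi meas -0.0044 cmd -0.0038 pin err mm [0.7 0.1 0.7] F [ 0.8  0.4 -7.3]
now -0.0177 -0.1602 b 0.006
phi [-0.004  0.019  0.015  0.003 -0.006 -0.01 ] 
th [-0.035 -0.042 -0.036 -0.025 -0.014] om end 0.077
[[0, [-0.11, -0.01, 0.4], [-0.003, 0.023, 0.0]], [0, [-0.09, -0.01, 0.33], [-0.003, 0.019, 0.0]], [0, [-0.03, -0.01, 0.12], [-0.001, 0.007, 0.0]], [0, [0.01, -0.0, -0.03], [-0.0, -0.002, -0.0]], [0, [0.03, -0.0, -0.1], [0.0, -0.006, -0.0]]]
```

Call:
servo_tool --rows '[[0,[-0.11,-0.01,0.4],[-0.003,0.023,0.0]],[0,[-0.09,-0.01,0.33],[-0.003,0.019,0.0]],[0,[-0.03,-0.01,0.12],[-0.001,0.007,0.0]],[0,[0.01,0.0,-0.03],[0.0,-0.002,0.0]],[0,[0.03,0.0,-0.1],[0.0,-0.006,0.0]]]'

```text
time_s: 8.78
tcp_pos: [0.4438, 0.2566, 0.0314]
tool_rot: [0.003, 0.665, 0.747, 0.003]
wrist_force: [-0.5, 0.8, -7.6]
gripper_width: 0.244
gripper_force: 88.8
```

```bash
cp ref.json ref_bak.json; python3 plan.py 8 .573 .2715 .0824 .115 0 1
```

```text
t 8.93 meas th [0.0177 0.0233 0.028 ] off [-0.3 -0.5 -0.4] th,om [0.0178 0.1107] pred [-0.013965700627790921, 0.07747377190966666] phi meas -0.0096 cmd -0.0098 pin err mm [-0.4 -0.1 -0.3] F [-1.3 -0.1 -7.4]
b fit [0.0077] res [-0.0161  0.0096]
now 0.0332 0.098 b 0.0069
phi [-0.01  -0.055 -0.052 -0.029 -0.005  0.012  0.016  0.012  0.004] 
th [ 0.045  0.051  0.049  0.044  0.035  0.022  0.006 -0.003] om end -0.041
[[0, [0.15, 0.02, -0.76], [0.005, -0.045, 0.0]], [0, [-0.34, -0.04, -0.71], [0.005, -0.042, 0.0]], [0, [-1.36, -0.16, -0.32], [0.002, -0.019, 0.0]], [0, [-2.53, -0.29, 0.09], [-0.0, 0.005, -0.0]], [0, [-3.49, -0.4, 0.38], [-0.002, 0.022, -0.0]], [0, [-3.99, -0.46, 0.45], [-0.003, 0.026, -0.0]], [0, [-4.06, -0.47, 0.38], [-0.002, 0.022, -0.0]], [0, [-4.03, -0.47, 0.24], [-0.001, 0.014, -0.0]]]
```

Call:
servo_tool --rows '[[0,[0.15,0.02,-0.76],[0.005,-0.045,0.0]],[0,[-0.34,-0.04,-0.71],[0.005,-0.042,0.0]],[0,[-1.36,-0.16,-0.32],[0.002,-0.019,0.0]],[0,[-2.53,-0.29,0.09],[0.0,0.005,0.0]],[0,[-3.49,-0.4,0.38],[-0.002,0.022,0.0]],[0,[-3.99,-0.46,0.45],[-0.003,0.026,0.0]],[0,[-4.06,-0.47,0.38],[-0.002,0.022,0.0]],[0,[-4.03,-0.47,0.24],[-0.001,0.014,0.0]]]'

```text
time_s: 9.93
tcp_pos: [0.4041, 0.252, 0.0341]
tool_rot: [-0.001, 0.665, 0.747, -0.001]
wrist_force: [-0.7, 0.3, -7.6]
gripper_width: 0.243
gripper_force: 89.1
```

```bash
cp ref.json ref_bak2.json; python3 plan.py 5 .573 .2715 .0824 .115 0 1
```

```text
t 10.07 meas th [-0.0252 -0.0255 -0.0263] off [-0.1 -0.2 -0.2] th,om [-0.025 -0.033] pred [-0.0030066416177233915, -0.0408444109715155] phi meas 0.0032 cmd 0.0042 pin err mm [0.2 0.  0.2] F [ 1.  -0.9 -6.8]
b fit [0.0066] res [ 0.0149 -0.0124]
now -0.0251 0.0254 b 0.0067
phi [ 0.004 -0.004 -0.008 -0.01  -0.009 -0.008] 
th [-0.019 -0.012 -0.006 -0.001  0.001] om end 0.014
[[0, [0.04, 0.01, -0.14], [0.001, -0.008, -0.0]], [0, [0.06, 0.01, -0.2], [0.001, -0.012, -0.0]], [0, [0.07, 0.01, -0.24], [0.001, -0.014, -0.0]], [0, [0.07, 0.01, -0.22], [0.001, -0.013, -0.0]], [0, [0.06, 0.01, -0.2], [0.001, -0.012, -0.0]]]
```

Call:
servo_tool --rows '[[0,[0.04,0.01,-0.14],[0.001,-0.008,0.0]],[0,[0.06,0.01,-0.2],[0.001,-0.012,0.0]],[0,[0.07,0.01,-0.24],[0.001,-0.014,0.0]],[0,[0.07,0.01,-0.22],[0.001,-0.013,0.0]],[0,[0.06,0.01,-0.2],[0.001,-0.012,0.0]]]'

```text
time_s: 10.7
tcp_pos: [0.4047, 0.2521, 0.0323]
tool_rot: [0.003, 0.665, 0.747, 0.003]
wrist_force: [0.9, 0.2, -6.7]
gripper_width: 0.24
gripper_force: 89.1
```

```bash
cp ref.json ref_bak.json; python3 plan.py 8 .533 .2670 .0924 .115 0 1
```

```text
t 10.85 meas th [-0.0281 -0.0294 -0.0313] off [0.3 0.6 0.6] th,om [-0.0281 -0.024 ] pred [0.0008092758083165812, 0.013560468467444738] phi meas -0.0081 cmd -0.0078 pin err mm [0.2 0.  0.2] F [-0.4  0.3 -7.3]
b fit [0.005] res [ 0.0131 -0.0078]
now -0.0339 -0.0522 b 0.0059
phi [-0.008 -0.013 -0.018 -0.014 -0.005  0.005  0.01   0.007  0.002] 
th [-0.039 -0.035 -0.021 -0.004  0.008  0.009  0.001 -0.006] om end -0.034
[[0, [-0.07, -0.01, -0.06], [0.001, -0.005, -0.0]], [0, [-0.53, -0.06, -0.03], [0.001, -0.01, -0.0]], [0, [-1.44, -0.16, 0.26], [0.001, -0.006, -0.0]], [0, [-2.54, -0.28, 0.68], [-0.0, 0.003, -0.0]], [0, [-3.48, -0.39, 1.08], [-0.002, 0.013, -0.0]], [0, [-3.99, -0.45, 1.28], [-0.002, 0.018, -0.0]], [0, [-4.07, -0.46, 1.25], [-0.002, 0.015, -0.0]], [0, [-4.05, -0.46, 1.17], [-0.001, 0.01, -0.0]]]
```

Call:
servo_tool --rows '[[0,[-0.07,-0.01,-0.06],[0.001,-0.005,0.0]],[0,[-0.53,-0.06,-0.03],[0.001,-0.01,0.0]],[0,[-1.44,-0.16,0.26],[0.001,-0.006,0.0]],[0,[-2.54,-0.28,0.68],[0.0,0.003,0.0]],[0,[-3.48,-0.39,1.08],[-0.002,0.013,0.0]],[0,[-3.99,-0.45,1.28],[-0.002,0.018,0.0]],[0,[-4.07,-0.46,1.25],[-0.002,0.015,0.0]],[0,[-4.05,-0.46,1.17],[-0.001,0.01,0.0]]]'

```text
time_s: 11.85
tcp_pos: [0.3643, 0.2475, 0.0439]
tool_rot: [-0.001, 0.665, 0.747, -0.0]
wrist_force: [0.3, -0.2, -6.7]
gripper_width: 0.248
gripper_force: 89.0
```

```bash
cp ref.json ref_bak2.json; python3 plan.py 8 .5300 .13 .1224 .06 0 1; cat ref_bak.json | head -c 300
```

```text
t 12.0 meas th [-0.0163 -0.0165 -0.0173] off [0.9 0.9 0.9] th,om [-0.0161 -0.0268] pred [-0.00588047525327131, -0.033956508593818206] phi meas 0.0013 cmd 0.0022 pin err mm [0.3 0.  0.3] F [-0.2 -0.2 -7.3]
b fit [0.0058] res [ 0.0078 -0.0065]
now -0.0165 0.0175 b 0.0058
phi [ 0.002 -0.015 -0.018 -0.013 -0.006 -0.001  0.001  0.    -0.003] 
th [-0.012 -0.004  0.004  0.009  0.01   0.007  0.003  0.001] om end -0.005
[[0, [0.08, -0.29, -0.22], [0.002, -0.017, -0.001]], [0, [0.04, -1.84, 0.09], [0.002, -0.02, -0.008]], [0, [-0.07, -4.7, 0.85], [0.001, -0.015, -0.02]], [0, [-0.21, -8.06, 1.76], [0.001, -0.008, -0.035]], [0, [-0.31, -10.92, 2.51], [0.0, -0.003, -0.047]], [0, [-0.37, -12.46, 2.91], [-0.0, -0.001, -0.054]], [0, [-0.37, -12.76, 2.96], [0.0, -0.002, -0.055]], [0, [-0.35, -12.76, 2.91], [0.0, -0.005, -0.055]]]
{"pin": [0.5729698816419576, 0.27150153407752986, 0.08243927781161539], "R": [[0.9933641657088873, -0.11474924187824187, -0.007761815113453194], [0.11474554884862412, 0.9933944890643113, -0.0009209321823284777], [0.00781622062858395, 2.4187293718460795e-05, 0.9999694525884583]], "yaw": 0.11500238143
```

Call:
servo_tool --rows '[[0,[0.08,-0.29,-0.22],[0.002,-0.017,-0.001]],[0,[0.04,-1.84,0.09],[0.002,-0.02,-0.008]],[0,[-0.07,-4.7,0.85],[0.001,-0.015,-0.02]],[0,[-0.21,-8.06,1.76],[0.001,-0.008,-0.035]],[0,[-0.31,-10.92,2.51],[0.0,-0.003,-0.047]],[0,[-0.37,-12.46,2.91],[0.0,-0.001,-0.054]],[0,[-0.37,-12.76,2.96],[0.0,-0.002,-0.055]],[0,[-0.35,-12.76,2.91],[0.0,-0.005,-0.055]]]'

```text
time_s: 13.0
tcp_pos: [0.3604, 0.1197, 0.0729]
tool_rot: [0.001, 0.686, 0.728, 0.001]
wrist_force: [0.2, -0.0, -7.9]
gripper_width: 0.242
gripper_force: 89.0
```

```bash
cp ref.json ref_bak.json; python3 plan.py 8 .5280 -.01 .1224 0 0 1
```

```text
t 13.15 meas th [ 0.0014  0.0003 -0.0007] off [-3.1 -3.4 -3.4] th,om [ 0.0014 -0.0294] pred [0.0007840252368303957, -0.005403292285183383] phi meas -0.0032 cmd -0.0027 pin err mm [-0.1 -0.2  0.1] F [ 0.2  0.1 -7.9]
b fit [0.0056] res [-0.0063  0.0052]
now -0.0012 -0.0082 b 0.0057
phi [-0.003 -0.01  -0.011 -0.008 -0.005 -0.003 -0.003 -0.004 -0.005] 
th [-0.001  0.002  0.005  0.006  0.005  0.004  0.002  0.002] om end 0.002
[[0, [0.03, -0.3, -0.12], [0.001, -0.007, -0.001]], [0, [0.0, -1.87, -0.14], [0.001, -0.008, -0.009]], [0, [-0.07, -4.77, -0.08], [0.001, -0.005, -0.022]], [0, [-0.15, -8.21, -0.03], [0.0, -0.002, -0.038]], [0, [-0.2, -11.11, 0.0], [0.0, -0.0, -0.051]], [0, [-0.23, -12.68, 0.0], [0.0, 0.0, -0.059]], [0, [-0.23, -12.99, -0.01], [0.0, -0.001, -0.06]], [0, [-0.22, -12.99, -0.03], [0.0, -0.002, -0.06]]]
```

```bash
python3 - <<'E'
from bal import *
st=manip.state(); s=cam("top"); Rf,xh,pin,phi=foot(st); print("roll",Rf[2,1])
t,o,_,c=theta(s,st,0.); print(t,o,c)
P=[proj(s,pin+l*np.array([0,0,1])) for l in(.355,.3,.266)]; print(P, proj(s,pin))
u,v=int(c[0])-25,int(c[1])-20
im=cv2.resize(s["pixels"][v:v+60,u:u+60,::-1],None,fx=9,fy=9,interpolation=cv2.INTER_CUBIC)
for p,col in [(c,(255,0,255)),(P[0],(255,255,0)),(P[2],(0,255,255))]: cv2.circle(im,tuple(int((a-b+.5)*9) for a,b in zip(p,(u,v))),3,col,-1)
cv2.imwrite("pics/mid.png",im); print(u,v)
E
```

```text
roll -8.286533688198292e-05
0.00418760784262655 -3.162136338668528 [220.86066531 192.60284639]
[array([224.04981375, 192.85907526]), array([225.49241324, 194.10142301]), array([226.3290671 , 194.82193833])] [231.72330514 199.46738534]
195 172
```

View pics/mid.png

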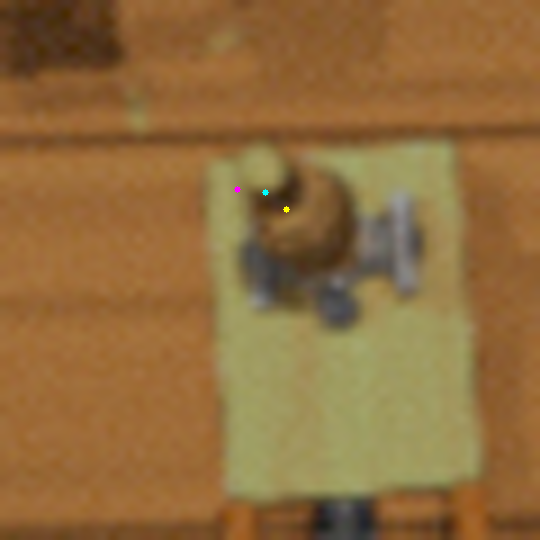

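```bash
cat ref_bak.json > ref.json; cat >> bal.py <<'E'
def theta_scene(s,st,guess,verb=0):
    Rf,xh,pin,phi=foot(st); A=lambda t,l:proj(s,pin+l*(np.sin(t)*xh+np.cos(t)*np.array([0,0,1])))
    p=s["pixels"].astype(float); w=np.clip(p[:,:,1]-.65*p[:,:,0]-12,0,25); t=guess; rs=7
    for it in range(8):
        r=[];g=[]
        for l in np.linspace(.28,.345,8):
            c=A(t,l); v=int(round(c[1])); c=c+(A(t,l+.01)-c)*(v-c[1])/(A(t,l+.01)-c)[1]
            U=np.arange(w.shape[1]); m=w[v]*(abs(U-c[0])<rs)
            if m.sum()>20: r.append((m*U).sum()/m.sum()-c[0]); g.append(((A(t+.01,l)-A(t,l))/.01)[0])
        t+=np.median(np.array(r)/np.array(g)); rs=4.5
    if verb: print("rows",len(r),np.round(r,2),"gain",np.round(g[0],1)); v0,u0=int(c[1]),int(c[0]); print(w[v0-6:v0+20:2,u0-9:u0+10].astype(int))
    return t,len(r)
E
python3 - <<'E'
from bal import *
st=manip.state(); s=cam("scene"); print(st["time_s"],theta_scene(s,st,.02,1)); st=manip.state();s=cam("scene"); print(theta_scene(s,st,.02))
E
```

```text
rows 8 [ 0.26 -0.02 -0.09 -0.17  0.02 -1.51  1.05  0.78] gain 57.7
[[ 9  9  9  7  4  4  6  7  8 10 16 25 25 25 25 25 25 25 25]
 [ 6  2  4  5  8  8 10 11 11 11 20 25 25 25 25 25 25 25 25]
 [ 6  7  8  8  9  8 19 25 25 25 25 25 25 25 25 25 25 25 25]
 [11  8  7  8  5  3  9 19 25 22 17 25 25 25 25 25 25 25 25]
 [ 9  6  8  6  6  5  4  7  7  6  3  4 10 19 25 25 25 25 25]
 [ 6  7  7  7  6  7  6  7  6  5  1  1  0  0  1  4  6  7  7]
 [ 7  6  7  6  8  6  6  6  6  5  2  3  4  6  5  5  6  4  6]
 [ 7  7  6  7  5  3  5  7  8  5  4  7  8  7  7  6  7  7  7]
 [ 7  5  5  5  5  1  6  8  7  4  2  7  7  7  7  7  7  7  8]
 [ 5  6  7  7  6  4  6  7  6  2  5  7  7  8  8  7  6  6  5]
 [ 5  7  8  7  5  4  6  8  6  3  6  8  8  7  6  5  4  3  2]
 [ 5  2  2  3  5  5  6  7  5  2  5  6  6  3  0  0  0  0  3]
 [ 5  7  7 13 21 17 13 12 13 13 17  7  0  0  0  0  0  0  0]]
13.2 (np.float64(0.033772860838808455), 8)
(np.float64(0.03442118828472215), 8)
```

```bash
python3 - <<'E'
from bal import *
st=manip.state(); print(st["time_s"]); Rf,xh,pin,phi=foot(st); out=[]
for n in("scene","top"):
    s=cam(n); c=proj(s,pin+[0,0,.3]); u,v=int(c[0])-22,int(c[1])-22; print(n,u,v,c)
    np.save(n+".npy",s["pixels"])
    im=cv2.resize(s["pixels"][v:v+44,u:u+44,::-1],None,fx=9,fy=9,interpolation=cv2.INTER_CUBIC)
    for l in(.266,.3,.355): cv2.circle(im,tuple(int((a-b+.5)*9) for a,b in zip(proj(s,pin+[0,0,l]),(u,v))),2,(255,0,255),-1); print(proj(s,pin+[0,0,l]))
    out.append(im)
cv2.imwrite("pics/mid2.png",np.hstack(out))
E
```

```text
13.3
scene 250 96 [272.20551142 118.06843609]
[271.97537491 125.25961513]
[272.20551142 118.06843609]
[272.59352177 105.94410253]
top 203 172 [225.49072516 194.02596633]
[226.32752666 194.74835687]
[225.49072516 194.02596633]
[224.04785883 192.78037466]
```

View pics/mid2.png

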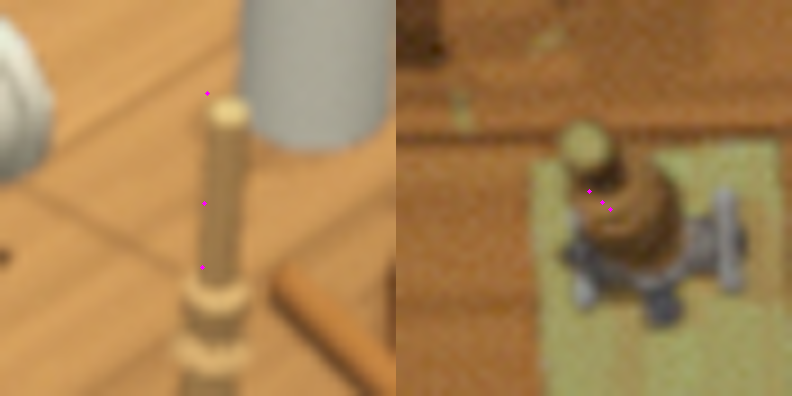

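Call:
servo_tool --rows '[[0,[0.28,0.02,-0.92],[0.003,-0.054,0.0]],[0,[0.22,0.01,-0.73],[0.003,-0.043,0.0]],[0,[0.08,0.0,-0.27],[0.001,-0.016,0.0]],[0,[0.0,0.0,0.0],[0.0,0.0,0.0]],[0,[-0.02,0.0,0.07],[0.0,0.004,0.0]]]'

```text
time_s: 14.18
tcp_pos: [0.3613, 0.1199, 0.0744]
tool_rot: [-0.0, 0.686, 0.728, -0.0]
wrist_force: [-0.3, -0.2, -7.7]
gripper_width: 0.241
gripper_force: 89.4
```

```bash
cp ref.json ref_bak.json; sed -i '/def theta2/,$s/-12,0,25/-8,0,25/' bal.py; python3 plan.py 5 .53 .13 .1224 .06 0 .8 nofit
```

```text
t 14.32 meas th [0.0231 0.0205 0.0196] off [0.9 0.8 0.8] th,om [ 0.023  -0.0587] pred [0.017141410870997954, -0.10640272399938916] phi meas 0.0003 cmd 0.0012 pin err mm [1.  0.  0.9] F [-0.1  0.  -7.3]
now 0.0193 0.0028 b 0.0058
phi [ 0.001 -0.016 -0.015 -0.009 -0.005 -0.004] 
th [0.022 0.022 0.018 0.012 0.007] om end -0.031
[[0, [0.09, 0.0, -0.29], [0.001, -0.017, -0.0]], [0, [0.08, 0.0, -0.27], [0.001, -0.016, -0.0]], [0, [0.05, 0.0, -0.17], [0.001, -0.01, -0.0]], [0, [0.03, -0.0, -0.1], [0.0, -0.006, -0.0]], [0, [0.02, -0.0, -0.08], [0.0, -0.005, -0.0]]]
```

Call:
servo_tool --rows '[[0,[0.09,0.0,-0.29],[0.001,-0.017,0.0]],[0,[0.08,0.0,-0.27],[0.001,-0.016,0.0]],[0,[0.05,0.0,-0.17],[0.001,-0.01,0.0]],[0,[0.03,0.0,-0.1],[0.0,-0.006,0.0]],[0,[0.02,0.0,-0.08],[0.0,-0.005,0.0]]]'

```text
time_s: 14.95
tcp_pos: [0.3608, 0.1199, 0.0731]
tool_rot: [0.002, 0.686, 0.728, 0.001]
wrist_force: [0.3, -0.9, -7.3]
gripper_width: 0.243
gripper_force: 89.4
```

```bash
cp ref.json ref_bak.json; python3 plan.py 8 .528 -.01 .1224 0 0 .8
```

```text
t 15.1 meas th [-0.005  -0.0084 -0.0094] off [0.7 0.8 0.8] th,om [-0.0053 -0.0492] pred [0.007462380483959162, -0.031488180166350695] phi meas -0.0042 cmd -0.0037 pin err mm [0.3 0.  0.3] F [ 0.2 -0.2 -8. ]
b fit [0.005] res [ 0.0056 -0.0033]
now -0.0119 -0.0397 b 0.0054
phi [-0.004 -0.002 -0.004 -0.005 -0.005 -0.004 -0.004 -0.005 -0.005] 
th [-0.015 -0.014 -0.009 -0.004 -0.001 -0.001 -0.002 -0.002] om end -0.004
[[0, [-0.02, -0.31, 0.03], [0.0, 0.002, -0.001]], [0, [-0.04, -1.87, -0.0], [0.0, -0.0, -0.009]], [0, [-0.09, -4.78, -0.02], [0.0, -0.001, -0.022]], [0, [-0.15, -8.21, -0.02], [0.0, -0.001, -0.038]], [0, [-0.2, -11.11, -0.0], [0.0, 0.0, -0.051]], [0, [-0.22, -12.68, -0.0], [0.0, 0.0, -0.059]], [0, [-0.22, -12.99, -0.02], [0.0, -0.001, -0.06]], [0, [-0.22, -12.99, -0.02], [0.0, -0.001, -0.06]]]
```

Call:
servo_tool --rows '[[0,[-0.02,-0.31,0.03],[0.0,0.002,-0.001]],[0,[-0.04,-1.87,0.0],[0.0,0.0,-0.009]],[0,[-0.09,-4.78,-0.02],[0.0,-0.001,-0.022]],[0,[-0.15,-8.21,-0.02],[0.0,-0.001,-0.038]],[0,[-0.2,-11.11,0.0],[0.0,0.0,-0.051]],[0,[-0.22,-12.68,0.0],[0.0,0.0,-0.059]],[0,[-0.22,-12.99,-0.02],[0.0,-0.001,-0.06]],[0,[-0.22,-12.99,-0.02],[0.0,-0.001,-0.06]]]'

```text
time_s: 16.1
tcp_pos: [0.3582, -0.0098, 0.0726]
tool_rot: [0.002, 0.707, 0.707, 0.002]
wrist_force: [-0.6, -0.1, -8.1]
gripper_width: 0.244
gripper_force: 89.3
```

```bash
cp ref.json ref_bak.json; python3 plan.py 8 .527 -.14 .1224 -.05 0 .8
```

```text
bal.py:43: RuntimeWarning: invalid value encountered in divide
  m=w*((U-c[0])**2+(V-c[1])**2<r*r); c=np.array([(m*U).sum(),(m*V).sum()])/m.sum(); r=3.2
Traceback (most recent call last):
  File "plan.py", line 31, in <module>
    x=least_squares(f,[m[0,0],0]).x; free=len(sys.argv)<=8
      ~~~~~~~~~~~~~^^^^^^^^^^^^^^
ValueError: Initial guess is outside of provided bounds
```

```bash
python3 - <<'E'
from bal import *
st=manip.state(); print(st["time_s"]); Rf,xh,pin,phi=foot(st); out=[]
np.set_printoptions(linewidth=220)
for n in("scene","top"):
    s=cam(n); c=proj(s,pin+[0,0,.355]); d=proj(s,pin+[.0355,0,.353])-c; print(n,c,"d/0.1rad",d); np.save(n+".npy",s["pixels"])
    u,v=int(c[0]),int(c[1]); p=s["pixels"].astype(float)
    w=p[:,:,1]-.5*p[:,:,0]-.5*p[:,:,2]
    if n=="scene": print(u-14,v-8); print(w[v-8:v+14,u-14:u+15].astype(int))
    im=cv2.resize(s["pixels"][v-22:v+22,u-22:u+22,::-1],None,fx=9,fy=9,interpolation=cv2.INTER_CUBIC); out.append(im); print("crop0",u-22,v-22)
cv2.imwrite("pics/mid3.png",np.hstack(out))
E
```

```text
16.25
scene [246.08303949 122.34328846] d/0.1rad [7.32652243 4.63978652]
232 114
[[ 6  6  6  6  7  6  5  6  6  6  6  7  5  5  7  7  7  7  8  6  4  2  5  5  6  5  5  5  5]
 [ 5  6  7  5  6  5  5  6  6  7  6  7  7  8  7  6  7  8  6  1  2  3  5  6  7  6  6  6  4]
 [ 6  5  6  5  7  5  5  6  6  7  6  7  7  8  8  7  6  4  3  3  4  4  6  5  5  4  5  5  3]
 [ 6  6  5  5  7  6  7  7  6  9  8  8  7  9  7  4  4  4  3  5  4  3  3  4  4  5  4  5  5]
 [ 6  7  7  6  6  6  7  7  8  8  9  7  8  6  4  3  4  6  5  6  5  5  4  2  5  4  4  5  5]
 [ 4  5  6  5  7  7  7  7  8  8  8  7  5  4  4  3  5  6  6  5  5  4  4  3  3  3  4  3  4]
 [ 2  6  6  8  7  8  7  6  7  7  7  5  4  4  6  5  6  6  6  6  5  6  4  4  4  4  3  2  3]
 [ 2  6  7  8  8  8  7  7  5  5  3  3  4  5  6  6  6  7  6  5  4  5  5  5  6  6  4  3  3]
 [ 2  6  7  8  7  9  7  6  4  3  4  5  5  6  7  5  5  5  5  6  5  4  5  5  6  6  5  5  4]
 [ 1  7  7  7  7  6  7  4  4  4  6  6  5  6  7  7  6  5  5  5  6  5  6  6  6  6  4  4  4]
 [ 2  6  6  7  6  4  4  5  5  5  6  6  4  6  7  6  5  5  6  6  6  5  7  5  6  5  5  6  5]
 [ 3  6  7  6  4  6  6  5  3 
[... 358 characters left out ...]
5  5  6  7  6  5  7  6  5  5  5  5  5  5  5  4  5  6  6  5  4]
 [ 0  5  4  4  4  5  5  4  4  5  6  5  5  6  7  5  6  5  4  5  4  4  6  5  5  5  5  5  4]
 [ 0  3  4  5  5  4  5  5  6  6  6  6  6  5  5  5  6  5  5  3  4  5  5  6  5  5  4  4  5]
 [ 3  5  6  5  6  6  6  7  5  5  5  5  5  4  4  6  4  4  5  4  4  5  5  5  4  4  5  7 13]
 [ 3  5  4  6  4  7  5  5  6  5  6  7  4  4  4  4  4  4  6  8  6  5  6  4  4  3  4 12 20]
 [ 5  5  6  6  6  6  5  7  7  7  4  4  4  4  4  6  6  5  6  6  6  6  4  5  5  5  6 13 20]
 [ 5  5  6  6  8  5  5  7  5  4  4  3  4  5  5  6  7  6  6  6  5  4  3  4  5  5  6 11 15]]
crop0 224 100
top [269.85251554 192.58209959] d/0.1rad [ -0.24865386 -11.51869117]
crop0 247 170
```

View pics/mid3.png

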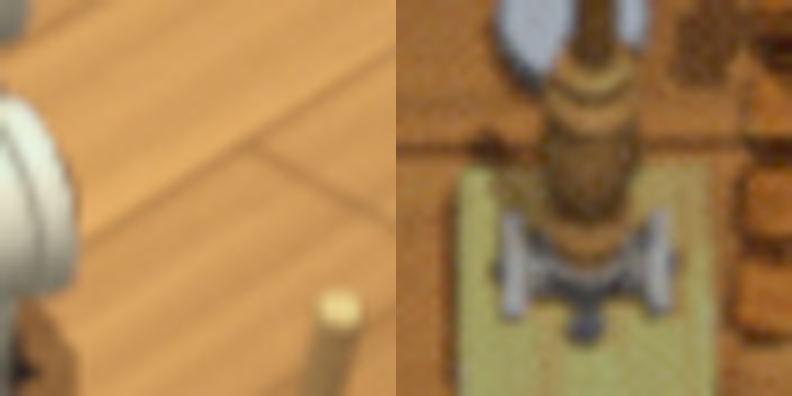

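```bash
cp ref_bak.json ref.json; python3 - <<'E'
from bal import *
import cell
st=manip.state(); Rf,xh,pin,phi=foot(st)
# calibration without a new picture: use constants printed at start
T=dict(camera_matrix=np.array([[440.82981448,0,256.76622899],[0,440.82981448,188.38905105],[0,0,1]]),origin=np.array([.43110464,.01985674,1.81860113]),attitude=np.array([.03205805,-.70002806,.71292335,-.02594783]),pixels=np.load("top.npy"))
C=dict(camera_matrix=np.array([[402.52395747,0,261.2086293],[0,402.52395747,182.97363757],[0,0,1]]),origin=np.array([1.34167606,-.82929317,1.33672289]),attitude=np.array([-.35622712,.86152906,.33568725,-.134848]),pixels=np.load("scene.npy"))
print(st["time_s"],phi)
for g in(.2,.25): print("scene@16.25",theta2(C,st,g),"top@16.30",theta(T,st,g))
c=proj(T,pin+.355*np.array([.23,0,.973])); u,v=int(c[0]),int(c[1]); print(u-8,v-12); np.set_printoptions(linewidth=200)
p=T["pixels"].astype(float); print((p[:,:,1]-.5*p[:,:,0]-.5*p[:,:,2])[v-12:v+13,u-8:u+9].astype(int))
E
```

```text
16.35 -0.004638002830571792
scene@16.25 (np.float64(0.20653735220281713), np.float64(1.0140327790489323), np.float64(184.0), array([261.28804348, 133.76902174])) top@16.30 (np.float64(0.21768595036851035), np.float64(-6.163643760261646), np.float64(1662.45), array([263.1328461 , 168.11723661]))
scene@16.25 (np.float64(0.20653735220281733), np.float64(1.0140327790489607), np.float64(184.0), array([261.28804348, 133.76902174])) top@16.30 (np.float64(0.22632763428797031), np.float64(-5.63404234901231), np.float64(1536.75), array([263.63741663, 167.16948105]))
261 154
[[-1 -5 -7 -5  0  0  2 -2  1 -3  0  1  1 -2  2  1  0]
 [-4 -2  0 -7 -3 -4 -4  2  2 -1  3  1  2 -3  0  3  1]
 [-5 -1 -2 -1 -1 -5 -3  1  0  0  0 -4  2  0  3  0 -4]
 [-1  0 -5 -1 -9 -7  1  2 -4  1  0  0 -2  0 -4 -3  2]
 [-2 -6  0 -2 -2 -1 -1 -2  0  2 -2  1  1  0  0  1  1]
 [-7  1 -4 -3 -3 -6 -3  1  0  0  0  0 -4 -1  4 -3 -2]
 [-2 -5  0 -2 -2  1  0  2 -2  1  1 -3  2  0  0  2 -2]
 [-3 -3 -3 -5 -3 -1  0  0 -2  4  1  0 -2  0  7 -2  0]
 [-3 -3 -3 -2 -4 -2 -6 -2 -1 -2  0 -2  0  2 -2  3  0]
 [-4 -7 -6 -3 -4 -2 -1  0  1 -2  0  1 -2  0  2  0 -4]
 [-4 -6  0 -1  0 -2  3 12 15  9  3  0 -1  1 -2  0 -1]
 [-3  0  1  0  0 -1  9 18 19 18  8 -1 -3 -1  0  0  0]
 [ 0 -1 -2 -2 -4  0 15 21 22 21  9 -1 -6 -5 -1 -1  0]
 [ 0 -1 -1  0 -2 -1 14 15 20 18  5  0 -6 -6 -1 -1 -1]
 [-1  2  0 -1 -1 -3  4  6 13 11 -3 -3  0 -5 -5  0  3]
 [ 1 -1  1 -3  0 -2 -1  3  2  2 -3  0 -2 -3 -6  0  0]
 [-1  0 -2  0  0  0  0 -1  6 -2 -3 -1 -1 -3 -9 -4  1]
 [-2 -2 -1  1 -1 -2 -5  2  4  0  0 -1 -1 -1 -6 -4 -1]
 [ 0 -1  0  0 -3  0 -7  3  2  0 -1 -3 -1 -3 -8 -2 -2]
 [-1 -2  0  0  0 -5 -5  6  1 -1  0  0 -1 -2 -4 -1 -3]
 [-1  0 -1  0 -2  1  2  1  4 -1 -3 -3 -1 -2 -4  0 -7]
 [ 1 -1  0  0 -5 -1  4 -3  2  5  0  0 -1 -4  0 -1  1]
 [ 0 -2 -2 -6  1  1 -1  0 -1  2  3  6  2 -2  2  1 -5]
 [-1 -1 -2 -5  6  5  3  5  8  6  7  9  3 -2  0 -2 -2]
 [ 2  2  0  0  2  9  7 10 10 12  8  7  4  3  2  0  1]]
```

```bash
cat > rescue.py <<'E'
import re,sys
src=open("plan.py").read().split('CAM=')[0]; exec(src)
S=json.load(open("ref.json")); th,om=map(float,sys.argv[1].split(",")); dx=np.array(json.loads(sys.argv[2]))/100; N=len(dx); b=S["b"]
ax=np.diff(np.r_[0,dx])/H; X=10; axx=np.r_[ax,np.zeros(X)]
def cost(z):
    ph=np.r_[S["phi"],z]; s=sim(th,om,ph,axx,b)
    return np.r_[3*s[:,0],.6*s[:,1],5*np.diff(ph),6*s[-3:,0],3*s[-3:,1],100*np.clip(s[:,0]-ph[1:]-.33,0,1)]
z=least_squares(cost,np.full(N+X,S["phi"])).x
p0=np.array(S["pin"]); R0=np.array(S["R"]); tcp0=p0-R0@[.170,0,.049]; rows=[];ph=[S["phi"]]; xh=np.array([np.cos(S["yaw"]),np.sin(S["yaw"]),0])
for k in range(N):
    tr=R.from_matrix(R.from_euler("ZY",[S["yaw"],z[k]]).as_matrix()@R0.T).as_rotvec().round(3); Rn=R.from_rotvec(tr).as_matrix()@R0
    sh=(100*(p0+dx[k]*xh-Rn@[.170,0,.049]-tcp0)).round(2); rows.append([0,sh.tolist(),tr.tolist()]); ph.append(float(np.arctan2(Rn[:,2]@xh,Rn[2,2])))
for d in((0,0),(0,.1),(0,-.1)):
    pr=sim(th+d[0],om+d[1],ph,ax,b); print(pr[:,0].round(3),pr[-1,1].round(3))
pr=sim(th,om,ph,ax,b); print("phi",np.round(ph,3)); print(json.dumps(rows))
S.update(pin=(tcp0+sh/100+Rn@[.170,0,.049]).tolist(),R=Rn.tolist(),phi=ph[-1],pred=pr[-1].tolist(),g=float(pr[-1,0]),last=dict(x=[th,om],ph=ph,ax=ax.tolist()))
json.dump(S,open("ref.json","w"))
E
python3 rescue.py .252,.44 "[0.8,1.5,1.9,2.0,2.0]"; sed -i 's/p\[:,:,1\]-.65\*p\[:,:,0\]-18,0,25/p[:,:,1]-.5*p[:,:,0]-.5*p[:,:,2]-8,0,15/' bal.py; grep -n "clip" bal.py
```

```text
[0.279 0.286 0.284 0.281 0.269] -0.154
[0.292 0.31  0.32  0.329 0.329] -0.052
[0.267 0.262 0.248 0.233 0.207] -0.266
phi [-0.005 -0.067 -0.052 -0.049 -0.049 -0.06 ]
[[0, [1.14, 0.0, -1.04], [0.0, -0.062, 0.0]], [0, [1.75, 0.0, -0.79], [0.0, -0.047, 0.0]], [0, [2.14, 0.0, -0.74], [0.0, -0.044, 0.0]], [0, [2.24, 0.0, -0.74], [0.0, -0.044, 0.0]], [0, [2.3, 0.0, -0.93], [0.0, -0.055, 0.0]]]
12:    p=s["pixels"].astype(float); w=np.clip(p[:,:,1]-.5*p[:,:,0]-.5*p[:,:,2]-8,0,15)
27:    p=s["pixels"].astype(float); w=np.clip(p[:,:,1]-.65*p[:,:,0]-12,0,25); t=guess; rs=7
40:    p=s["pixels"].astype(float); w=np.clip(p[:,:,1]-.5*p[:,:,0]-.5*p[:,:,2]-8,0,25)
```

```bash
cp ref_bak.json ref.json; sed -i 's/-.33,0,1/-.355,0,1/; s/100\*np.clip/60*np.clip/; s/5\*np.diff(ph)/2.5*np.diff(ph)/' rescue.py; python3 rescue.py .252,.44 "[1.3,2.2,2.6,2.7]"
```

```text
[0.259 0.233 0.176 0.109] -0.521
[0.271 0.257 0.212 0.158] -0.412
[0.247 0.209 0.14  0.059] -0.634
phi [-0.005 -0.097 -0.122 -0.051  0.008]
[[0, [1.83, 0.0, -1.54], [0.0, -0.092, 0.0]], [0, [2.9, 0.0, -1.95], [0.0, -0.117, 0.0]], [0, [2.85, 0.0, -0.78], [0.0, -0.046, 0.0]], [0, [2.64, 0.0, 0.22], [0.0, 0.013, -0.0]]]
```

Call:
servo_tool --rows '[[0,[1.83,0.0,-1.54],[0.0,-0.092,0.0]],[0,[2.85,0.0,-1.8],[0.0,-0.108,0.0]],[0,[2.85,0.0,-0.78],[0.0,-0.046,0.0]],[0,[2.64,0.0,0.22],[0.0,0.013,0.0]]]'

```text
time_s: 16.85
tcp_pos: [0.3851, -0.01, 0.0755]
tool_rot: [-0.004, 0.707, 0.707, -0.004]
wrist_force: [0.4, 1.2, -7.3]
gripper_width: 0.243
gripper_force: 90.0
```

```bash
cp ref.json ref_bak.json; cat > est.py <<'E'
from bal import *
S=json.load(open("ref.json")); g=float(sys.argv[1]) if len(sys.argv)>1 else S["g"]; T=[];A=[]
for i in range(2):
    for n,f in(("scene",theta2),("top",theta)):
        st=manip.state(); s=cam(n)
        try: r=f(s,st,g); print(round(st["time_s"],3),n,[np.round(v,4) for v in r[:3]],r[3].round(1))
        except Exception as e: print(n,e)
        np.save(n+".npy",s["pixels"])
Rf,xh,pin,phi=foot(st); print("phi",phi.round(4),"pin",pin.round(4),manip.state()["time_s"])
E
python3 est.py .1
```

```text
16.85 scene [np.float64(0.097), np.float64(0.8031), np.float64(141.0)] [258.8 130.9]
16.9 top [np.float64(0.082), np.float64(-0.4838), np.float64(184.0)] [269.4 173.5]
16.95 scene [np.float64(0.0644), np.float64(0.791), np.float64(149.0)] [256.7 129.1]
17.0 top [np.float64(0.0637), np.float64(-0.3242), np.float64(209.0)] [269.4 175.9]
phi 0.0061 pin [ 0.5565 -0.01    0.1236] 17.05
```

```bash
python3 rescue.py .053,-.17 "[-0.2,-0.9,-1.8,-2.5,-2.8]"
```

```text
[0.042 0.038 0.03  0.02  0.009] -0.054
[0.054 0.062 0.068 0.072 0.077] 0.088
[ 0.03   0.013 -0.007 -0.031 -0.059] -0.197
phi [ 0.008 -0.05  -0.032  0.002  0.021  0.02 ]
[[0, [0.1, -0.0, -0.98], [0.0, -0.058, 0.0]], [0, [-0.7, -0.0, -0.68], [0.0, -0.04, 0.0]], [0, [-1.77, -0.0, -0.1], [0.0, -0.006, -0.0]], [0, [-2.56, -0.0, 0.22], [0.0, 0.013, -0.0]], [0, [-2.86, -0.0, 0.2], [0.0, 0.012, -0.0]]]
```

Call:
servo_tool --rows '[[0,[0.1,0.0,-0.98],[0.0,-0.058,0.0]],[0,[-0.7,0.0,-0.68],[0.0,-0.04,0.0]],[0,[-1.77,0.0,-0.1],[0.0,-0.006,0.0]],[0,[-2.56,0.0,0.22],[0.0,0.013,0.0]],[0,[-2.86,0.0,0.2],[0.0,0.012,0.0]]]'

```text
time_s: 17.68
tcp_pos: [0.3563, -0.0101, 0.0773]
tool_rot: [-0.007, 0.707, 0.707, -0.007]
wrist_force: [0.1, 0.3, -6.1]
gripper_width: 0.246
gripper_force: 89.9
```

```bash
cp ref.json ref_bak.json; python3 est.py .01
```

```text
17.675 scene [np.float64(0.0569), np.float64(0.8293), np.float64(128.5)] [249.9 125.6]
17.725 top [np.float64(0.0129), np.float64(7.833), np.float64(648.0)] [277.9 191.3]
17.775 scene [np.float64(0.0636), np.float64(1.033), np.float64(141.5)] [250.3 126.1]
17.825 top [np.float64(0.013), np.float64(7.8702), np.float64(612.5)] [278.  191.2]
phi 0.0201 pin [ 0.5269 -0.01    0.1224] 17.875
```

```bash
python3 - <<'E'
s=open("bal.py").read(); i=s.index("def theta2")
s=s[:i]+s[i:].replace("c=P(guess)+[0,1.]; r=6","dk=cv2.filter2D(w,-1,(np.hypot(*np.mgrid[-3:4,-3:4])<3.2).astype(float)); tt=np.linspace(-.3,.3,121); Q=[P(a)+[0,.9] for a in tt]; c=Q[int(np.argmax([dk[int(round(q[1])),int(round(q[0]))] for q in Q]))]; r=4")
open("bal.py","w").write(s)
E
sed -i 's/2.5\*np.diff(ph)/4*np.diff(ph)/' rescue.py
python3 rescue.py .084,.27 "[0.4,0.8,1.0,1.0]"
```

```text
[0.108 0.105 0.079 0.049] -0.226
[0.12  0.129 0.116 0.1  ] -0.107
[ 0.095  0.08   0.042 -0.002] -0.347
phi [ 0.02  -0.075 -0.061 -0.026 -0.002]
[[0, [0.91, 0.0, -1.6], [0.0, -0.095, 0.0]], [0, [1.22, 0.0, -1.37], [0.0, -0.081, 0.0]], [0, [1.23, 0.0, -0.78], [0.0, -0.046, 0.0]], [0, [1.1, 0.0, -0.37], [0.0, -0.022, -0.0]]]
```

Call:
servo_tool --rows '[[0,[0.91,0.0,-1.6],[0.0,-0.095,0.0]],[0,[1.22,0.0,-1.37],[0.0,-0.081,0.0]],[0,[1.23,0.0,-0.78],[0.0,-0.046,0.0]],[0,[1.1,0.0,-0.37],[0.0,-0.022,0.0]]]'

```text
time_s: 18.38
tcp_pos: [0.3683, -0.0104, 0.0744]
tool_rot: [0.001, 0.707, 0.707, 0.0]
wrist_force: [-0.5, -0.2, -7.2]
gripper_width: 0.239
gripper_force: 90.3
```

```bash
cp ref.json ref_bak.json; python3 plan.py 5 .533 -.01 .1224 0 0 .6 nofit
```

```text
t 18.52 meas th [-0.3126 -0.3131 -0.3156] off [1.  1.1 1.6] th,om [-0.3126  0.0162] pred [0.04916364531483558, -0.2261063116845076] phi meas -0.0012 cmd -0.0017 pin err mm [ 1.2 -0.3  1.2] F [-0.5  0.  -7. ]
now -0.3201 -0.1043 b 0.0054
phi [-0.002  0.142  0.071 -0.008 -0.04  -0.037] 
th [-0.327 -0.279 -0.188 -0.105 -0.051] om end 0.323
[[0, [-0.58, 0.0, 2.51], [0.0, 0.145, -0.0]], [0, [-0.51, 0.0, 1.25], [0.0, 0.073, -0.0]], [0, [-0.33, 0.0, -0.1], [0.0, -0.006, -0.0]], [0, [-0.2, 0.0, -0.64], [0.0, -0.038, 0.0]], [0, [-0.22, 0.0, -0.59], [0.0, -0.035, 0.0]]]
```

```bash
cp ref_bak.json ref.json; sed -i 's/tt=np.linspace(-.3,.3,121)/tt=guess+np.linspace(-.12,.12,49)/' bal.py; python3 - <<'E'
s=open("plan.py").read(); s=s.replace("for i in range(3):\n    sn","for i in range(2):\n    sn").replace("dt=T/3","dt=T/2").replace("for i in range(3)]","for i in range(2)]")
open("plan.py","w").write(s)
import json;S=json.load(open("ref.json"));S["g"]=.02;json.dump(S,open("ref.json","w"))
E
python3 plan.py 5 .533 -.01 .1224 0 0 .6 nofit
```

```text
t 18.62 meas th [-0.0058 -0.0087] off [0.8 0.8] th,om [-0.0058 -0.0628] pred [0.04916364531483558, -0.2261063116845076] phi meas -0.0024 cmd -0.0017 pin err mm [ 0.8 -0.   0.8] F [-0.  0. -7.]
now -0.0112 -0.047 b 0.0054
phi [-0.002 -0.001 -0.004 -0.004 -0.004 -0.005] 
th [-0.014 -0.011 -0.005 -0.003 -0.003] om end -0.0
[[0, [-0.05, 0.0, 0.02], [0.0, 0.001, 0.0]], [0, [-0.19, 0.0, -0.03], [0.0, -0.002, -0.0]], [0, [-0.35, 0.0, -0.03], [0.0, -0.002, -0.0]], [0, [-0.39, 0.0, -0.03], [0.0, -0.002, -0.0]], [0, [-0.38, 0.0, -0.05], [0.0, -0.003, -0.0]]]
```

Call:
servo_tool --rows '[[0,[-0.05,0.0,0.02],[0.0,0.001,0.0]],[0,[-0.19,0.0,-0.03],[0.0,-0.002,0.0]],[0,[-0.35,0.0,-0.03],[0.0,-0.002,0.0]],[0,[-0.39,0.0,-0.03],[0.0,-0.002,0.0]],[0,[-0.38,0.0,-0.05],[0.0,-0.003,0.0]]]'

```text
time_s: 19.25
tcp_pos: [0.3634, -0.0101, 0.0727]
tool_rot: [0.002, 0.707, 0.707, 0.002]
wrist_force: [-0.1, -0.2, -7.4]
gripper_width: 0.239
gripper_force: 90.2
```

```bash
cp ref.json ref_bak.json; python3 plan.py 6 .528 -.07 .1224 -.025 0 .6
```

```text
t 19.35 meas th [-0.0374 -0.0389] off [0.8 0.8] th,om [-0.0374 -0.0273] pred [-0.0025732190685899686, -0.00034616275300105394] phi meas -0.0052 cmd -0.0047 pin err mm [ 0.1 -0.   0.2] F [ 0.3 -0.  -7.1]
b fit [0.0038] res [ 0.0198 -0.0118]
now -0.0409 -0.0416 b 0.0046
phi [-0.005  0.015  0.006 -0.004 -0.007 -0.007 -0.006] 
th [-0.045 -0.039 -0.025 -0.012 -0.006 -0.003] om end 0.016
[[0, [-0.13, -0.33, 0.34], [0.0, 0.02, -0.001]], [0, [-0.21, -1.77, 0.19], [0.0, 0.011, -0.008]], [0, [-0.35, -3.8, 0.02], [0.0, 0.001, -0.017]], [0, [-0.46, -5.24, -0.04], [0.0, -0.002, -0.024]], [0, [-0.49, -5.57, -0.04], [0.0, -0.002, -0.025]], [0, [-0.49, -5.57, -0.02], [0.0, -0.001, -0.025]]]
```

Call:
servo_tool --rows '[[0,[-0.13,-0.33,0.34],[0.0,0.02,-0.001]],[0,[-0.21,-1.77,0.19],[0.0,0.011,-0.008]],[0,[-0.35,-3.8,0.02],[0.0,0.001,-0.017]],[0,[-0.46,-5.24,-0.04],[0.0,-0.002,-0.024]],[0,[-0.49,-5.57,-0.04],[0.0,-0.002,-0.025]],[0,[-0.49,-5.57,-0.02],[0.0,-0.001,-0.025]]]'

```text
time_s: 20.1
tcp_pos: [0.3585, -0.0657, 0.0726]
tool_rot: [0.002, 0.716, 0.698, 0.002]
wrist_force: [-0.1, -0.0, -8.1]
gripper_width: 0.245
gripper_force: 90.1
```

```bash
cp ref.json ref_bak.json; python3 - <<'E'
s=open("plan.py").read(); s=s.replace("for i in range(2):\n    sn","for i in range(3):\n    sn").replace("dt=T/2","dt=T/3").replace("for i in range(2)]","for i in range(3)]")
s=s.replace('b=S["b"]; th,om=hold','if S["pred"] and free:\n    wp=S["pred"][1]+1.8*(x[0]-S["pred"][0]); print("om meas",x[1].round(3),"model",round(wp,3)); x[1]=.5*x[1]+.5*wp\nb=S["b"]; th,om=hold')
open("plan.py","w").write(s)
E
python3 plan.py 7 .528 -.14 .1224 -.055 0 .6
```

```text
t 20.25 meas th [0.049  0.0603 0.0668] off [1.  0.7 1. ] th,om [0.0498 0.1734] pred [-0.002539159836969442, 0.016314310876327637] phi meas -0.0056 cmd -0.0057 pin err mm [ 0.2 -0.   0.2] F [ 0.3 -0.3 -8. ]
b fit [0.0085] res [ 0.001  -0.0007]
om meas 0.173 model 0.111
now 0.0734 0.1713 b 0.0066
phi [-0.006 -0.066 -0.04  -0.009  0.004  0.003 -0.002 -0.005] 
th [0.092 0.088 0.063 0.035 0.016 0.008 0.006] om end -0.006
[[0, [0.33, -0.24, -1.01], [-0.001, -0.06, -0.001]], [0, [0.18, -1.37, -0.57], [-0.001, -0.034, -0.006]], [0, [0.02, -3.25, -0.05], [0.0, -0.003, -0.015]], [0, [-0.04, -5.12, 0.17], [0.001, 0.01, -0.024]], [0, [-0.03, -6.26, 0.15], [0.001, 0.009, -0.029]], [0, [-0.0, -6.49, 0.07], [0.001, 0.004, -0.03]], [0, [0.01, -6.49, 0.02], [0.0, 0.001, -0.03]]]
```

Call:
servo_tool --rows '[[0,[0.33,-0.24,-1.01],[-0.001,-0.06,-0.001]],[0,[0.18,-1.37,-0.57],[-0.001,-0.034,-0.006]],[0,[0.02,-3.25,-0.05],[0.0,-0.003,-0.015]],[0,[-0.04,-5.12,0.17],[0.001,0.01,-0.024]],[0,[-0.03,-6.26,0.15],[0.001,0.009,-0.029]],[0,[0.0,-6.49,0.07],[0.001,0.004,-0.03]],[0,[0.01,-6.49,0.02],[0.0,0.001,-0.03]]]'

```text
time_s: 21.12
tcp_pos: [0.3583, -0.1305, 0.0725]
tool_rot: [0.002, 0.726, 0.687, 0.002]
wrist_force: [-0.3, -0.3, -7.6]
gripper_width: 0.24
gripper_force: 90.1
```

```bash
cp ref.json ref_bak.json; python3 - <<'E'
s=open("plan.py").read()
s=s.replace('ax=V[:,0]*np.cos(ym)+V[:,1]*np.sin(ym)','dV=np.diff(np.vstack([[0,0,0],V]),axis=0); ax=np.cumsum(dV[:,0]*np.cos(Y[:-1])+dV[:,1]*np.sin(Y[:-1]))')
s=s.replace('axx=np.r_[ax,np.zeros(X)]','axx=np.r_[ax,np.full(X,ax[-1])]')
open("plan.py","w").write(s)
E
python3 plan.py 7 .528 -.21 .1224 -.08 0 .6
```

```text
t 21.27 meas th [0.0513 0.0603 0.0615] off [1.1 0.9 1.2] th,om [0.0527 0.0882] pred [0.005742289998773228, -0.00629727247148035] phi meas -0.0044 cmd -0.0047 pin err mm [-0.1  0.1 -0.2] F [ 0.6  0.1 -7.6]
b fit [0.0087] res [-0.0068  0.0052]
om meas 0.088 model 0.078
now 0.0688 0.1295 b 0.0076
phi [-0.005 -0.058 -0.036 -0.01   0.    -0.001 -0.005 -0.007] 
th [0.083 0.078 0.055 0.029 0.012 0.004 0.002] om end -0.012
[[0, [0.29, -0.25, -0.89], [-0.003, -0.053, -0.001]], [0, [0.17, -1.39, -0.52], [-0.001, -0.031, -0.005]], [0, [0.04, -3.3, -0.09], [0.0, -0.005, -0.012]], [0, [-0.0, -5.19, 0.08], [0.001, 0.005, -0.02]], [0, [0.01, -6.34, 0.07], [0.001, 0.004, -0.024]], [0, [0.03, -6.58, -0.0], [0.0, 0.0, -0.025]], [0, [0.04, -6.58, -0.04], [0.0, -0.002, -0.025]]]
```

```bash
cp ref_bak.json ref.json; python3 - <<'E'
import json;S=json.load(open("ref.json"));S["g"]=.09;S["b"]=.0065;json.dump(S,open("ref.json","w"))
E
python3 plan.py 6 .513 -.14 .1224 -.055 0 .6 nofit
```

```text
t 21.43 meas th [0.0711 0.0784 0.0868] off [1. 1. 1.] th,om [0.0711 0.1399] pred [0.005742289998773228, -0.00629727247148035] phi meas -0.0044 cmd -0.0047 pin err mm [-0.2  0.7 -0.2] F [ 0.4  0.1 -7.8]
now 0.0958 0.1872 b 0.0065
phi [-0.005 -0.099 -0.064 -0.01   0.018  0.019  0.008] 
th [0.118 0.117 0.091 0.057 0.026 0.008] om end -0.093
[[0, [0.46, -0.03, -1.59], [-0.005, -0.095, 0.0]], [0, [-0.15, -0.02, -0.99], [-0.003, -0.059, 0.0]], [0, [-1.0, -0.0, -0.09], [0.0, -0.005, 0.0]], [0, [-1.52, 0.01, 0.39], [0.002, 0.023, -0.0]], [0, [-1.61, 0.01, 0.41], [0.002, 0.024, -0.0]], [0, [-1.56, 0.0, 0.22], [0.001, 0.013, -0.0]]]
```

Call:
servo_tool --rows '[[0,[0.3,-0.03,-1.59],[-0.005,-0.097,0.0]],[0,[-0.3,-0.02,-1.05],[-0.003,-0.063,0.0]],[0,[-1.0,0.0,-0.09],[0.0,-0.005,0.0]],[0,[-1.52,0.01,0.39],[0.002,0.023,0.0]],[0,[-1.61,0.01,0.41],[0.002,0.024,0.0]],[0,[-1.56,0.0,0.22],[0.001,0.013,0.0]]]'

```text
time_s: 22.18
tcp_pos: [0.343, -0.1305, 0.0746]
tool_rot: [-0.003, 0.726, 0.688, -0.002]
wrist_force: [0.3, 0.7, -7.4]
gripper_width: 0.242
gripper_force: 90.4
```

```bash
cp ref.json ref_bak.json; python3 plan.py 6 .503 -.155 .1224 -.065 0 .6
```

```text
t 22.32 meas th [-0.0206 -0.0258 -0.0245] off [1.  1.2 0.9] th,om [-0.0215 -0.0722] pred [0.007892883684548468, -0.09349288377004183] phi meas 0.0071 cmd 0.0083 pin err mm [0.1 0.2 0. ] F [ 0.2  0.5 -8.4]
b fit [0.0062] res [ 0.0249 -0.0171]
om meas -0.072 model -0.146
now -0.0306 -0.0222 b 0.0063
phi [ 0.008 -0.007 -0.013 -0.009 -0.004 -0.002 -0.004] 
th [-0.028 -0.018 -0.006  0.    -0.001 -0.003] om end -0.015
[[0, [0.02, -0.07, -0.26], [-0.001, -0.015, -0.001]], [0, [-0.21, -0.43, -0.36], [-0.001, -0.021, -0.003]], [0, [-0.59, -0.91, -0.29], [-0.001, -0.017, -0.007]], [0, [-0.88, -1.26, -0.2], [-0.001, -0.012, -0.009]], [0, [-0.94, -1.33, -0.17], [-0.001, -0.01, -0.01]], [0, [-0.93, -1.33, -0.2], [-0.001, -0.012, -0.01]]]
```

Call:
servo_tool --rows '[[0,[0.02,-0.07,-0.26],[-0.001,-0.015,-0.001]],[0,[-0.21,-0.43,-0.36],[-0.001,-0.021,-0.003]],[0,[-0.59,-0.91,-0.29],[-0.001,-0.017,-0.007]],[0,[-0.88,-1.26,-0.2],[-0.001,-0.012,-0.009]],[0,[-0.94,-1.33,-0.17],[-0.001,-0.01,-0.01]],[0,[-0.93,-1.33,-0.2],[-0.001,-0.012,-0.01]]]'

```text
time_s: 23.08
tcp_pos: [0.3338, -0.1441, 0.073]
tool_rot: [0.002, 0.73, 0.684, 0.001]
wrist_force: [-0.3, 0.6, -7.3]
gripper_width: 0.242
gripper_force: 90.3
```

```bash
cp ref.json ref_bak.json; sed -i 's/lag=.045/lag=.025/' plan.py; python3 plan.py 7 .503 -.21 .1224 -.08 0 .6
```

```text
t 23.23 meas th [0.0147 0.0186 0.0233] off [1.  1.  0.8] th,om [0.0147 0.0776] pred [-0.002882582715073355, -0.014586108623197619] phi meas -0.0043 cmd -0.0037 pin err mm [ 0.2 -0.1  0.3] F [-0.2 -1.  -7.3]
b fit [0.0088] res [ 0.0071 -0.0048]
om meas 0.078 model 0.017
now 0.0243 0.0793 b 0.0076
phi [-0.004 -0.029 -0.02  -0.009 -0.006 -0.007 -0.008 -0.008] 
th [ 0.033  0.031  0.02   0.01   0.003 -0.    -0.002] om end -0.013
[[0, [0.13, -0.18, -0.42], [-0.001, -0.025, -0.001]], [0, [0.08, -1.11, -0.27], [-0.001, -0.016, -0.003]], [0, [0.03, -2.63, -0.09], [-0.0, -0.005, -0.007]], [0, [0.02, -4.14, -0.04], [0.0, -0.002, -0.012]], [0, [0.03, -5.07, -0.06], [0.0, -0.003, -0.014]], [0, [0.03, -5.25, -0.07], [0.0, -0.004, -0.015]], [0, [0.03, -5.25, -0.07], [0.0, -0.004, -0.015]]]
```

Good balance; continue.

Call:
servo_tool --rows '[[0,[0.13,-0.18,-0.42],[-0.001,-0.025,-0.001]],[0,[0.08,-1.11,-0.27],[-0.001,-0.016,-0.003]],[0,[0.03,-2.63,-0.09],[0.0,-0.005,-0.007]],[0,[0.02,-4.14,-0.04],[0.0,-0.002,-0.012]],[0,[0.03,-5.07,-0.06],[0.0,-0.003,-0.014]],[0,[0.03,-5.25,-0.07],[0.0,-0.004,-0.015]],[0,[0.03,-5.25,-0.07],[0.0,-0.004,-0.015]]]'

```text
time_s: 24.1
tcp_pos: [0.3337, -0.1962, 0.072]
tool_rot: [0.003, 0.735, 0.678, 0.003]
wrist_force: [0.5, 0.1, -7.5]
gripper_width: 0.241
gripper_force: 90.4
```

```bash
cp ref.json ref_bak.json; python3 plan.py 7 .503 -.243 .1224 -.096 0 .6
```

```text
t 24.25 meas th [-0.0274 -0.0265 -0.0326] off [1.2 1.  1.1] th,om [-0.0263 -0.0468] pred [-0.0017474974239488537, -0.01307344821554441] phi meas -0.0075 cmd -0.0077 pin err mm [-0.1  0.2 -0.2] F [ 0.5 -0.6 -7.7]
b fit [0.0067] res [ 0.0073 -0.0056]
om meas -0.047 model -0.057
now -0.0355 -0.0696 b 0.0071
phi [-0.008  0.022  0.01  -0.005 -0.013 -0.015 -0.012 -0.009] 
th [-0.043 -0.039 -0.027 -0.015 -0.007 -0.001  0.001] om end 0.013
[[0, [-0.14, -0.09, 0.51], [0.002, 0.03, -0.001]], [0, [-0.08, -0.63, 0.31], [0.002, 0.018, -0.003]], [0, [-0.0, -1.51, 0.05], [0.0, 0.003, -0.008]], [0, [0.05, -2.39, -0.09], [-0.0, -0.005, -0.013]], [0, [0.06, -2.93, -0.12], [-0.0, -0.007, -0.015]], [0, [0.05, -3.03, -0.07], [-0.0, -0.004, -0.016]], [0, [0.03, -3.03, -0.02], [-0.0, -0.001, -0.016]]]
```

Call:
servo_tool --rows '[[0,[-0.14,-0.09,0.51],[0.002,0.03,-0.001]],[0,[-0.08,-0.63,0.31],[0.002,0.018,-0.003]],[0,[0.0,-1.51,0.05],[0.0,0.003,-0.008]],[0,[0.05,-2.39,-0.09],[0.0,-0.005,-0.013]],[0,[0.06,-2.93,-0.12],[0.0,-0.007,-0.015]],[0,[0.05,-3.03,-0.07],[0.0,-0.004,-0.016]],[0,[0.03,-3.03,-0.02],[0.0,-0.001,-0.016]]]'

```text
time_s: 25.12
tcp_pos: [0.3342, -0.2267, 0.072]
tool_rot: [0.003, 0.74, 0.672, 0.003]
wrist_force: [1.1, -0.8, -7.5]
gripper_width: 0.242
gripper_force: 90.4
```

```bash
cp ref.json ref_bak.json; python3 plan.py 8 .545 -.2452 .1164 -.096 0 .6
```

```text
t 25.27 meas th [0.0099 0.0102 0.0139] off [1.2 1.2 1. ] th,om [0.0093 0.0432] pred [0.0013411916032366814, 0.013055041172271322] phi meas -0.0086 cmd -0.0087 pin err mm [ 0.  -0.   0.1] F [ 0.   0.3 -6.8]
b fit [0.0077] res [ 0.0023 -0.0017]
om meas 0.043 model 0.027
now 0.0142 0.0307 b 0.0074
phi [-0.009  0.011  0.017  0.008 -0.01  -0.027 -0.032 -0.025 -0.015] 
th [ 0.016  0.01   0.001 -0.008 -0.011 -0.006  0.003  0.005] om end -0.002
[[0, [0.0, 0.0, 0.33], [0.002, 0.02, 0.0]], [0, [0.48, -0.02, 0.36], [0.003, 0.026, 0.0]], [0, [1.46, -0.07, 0.07], [0.002, 0.017, 0.0]], [0, [2.66, -0.14, -0.4], [-0.0, -0.001, 0.0]], [0, [3.69, -0.2, -0.82], [-0.002, -0.018, 0.0]], [0, [4.23, -0.22, -0.98], [-0.002, -0.023, 0.0]], [0, [4.29, -0.23, -0.87], [-0.002, -0.016, 0.0]], [0, [4.23, -0.22, -0.7], [-0.001, -0.006, 0.0]]]
```

Call:
servo_tool --rows '[[0,[0.0,0.0,0.33],[0.002,0.02,0.0]],[0,[0.48,-0.02,0.36],[0.003,0.026,0.0]],[0,[1.46,-0.07,0.07],[0.002,0.017,0.0]],[0,[2.66,-0.14,-0.4],[0.0,-0.001,0.0]],[0,[3.69,-0.2,-0.82],[-0.002,-0.018,0.0]],[0,[4.23,-0.22,-0.98],[-0.002,-0.023,0.0]],[0,[4.29,-0.23,-0.87],[-0.002,-0.016,0.0]],[0,[4.23,-0.22,-0.7],[-0.001,-0.006,0.0]]]'

```text
time_s: 26.28
tcp_pos: [0.3765, -0.2289, 0.0651]
tool_rot: [0.005, 0.74, 0.672, 0.005]
wrist_force: [-0.7, -0.7, -7.1]
gripper_width: 0.245
gripper_force: 90.3
```

```bash
cp ref.json ref_bak.json; python3 plan.py 8 .572 -.2475 .1134 -.096 0 .6
```

```text
t 26.43 meas th [ 0.004   0.     -0.0034] off [0.8 0.9 1. ] th,om [ 0.0038 -0.0573] pred [0.005461961657429904, -0.002106856767337033] phi meas -0.0143 cmd -0.0148 pin err mm [0.  0.  0.1] F [-0.3 -0.2 -6.7]
b fit [0.0068] res [-0.0126  0.0105]
om meas -0.057 model -0.005
now -0.0047 -0.0784 b 0.0071
phi [-0.015  0.028  0.025  0.006 -0.012 -0.024 -0.025 -0.02  -0.012] 
th [-0.016 -0.021 -0.019 -0.015 -0.01  -0.003  0.004  0.007] om end 0.008
[[0, [-0.14, 0.02, 0.73], [0.005, 0.043, -0.0]], [0, [0.2, -0.01, 0.64], [0.004, 0.04, -0.0]], [0, [0.89, -0.08, 0.25], [0.002, 0.021, -0.0]], [0, [1.69, -0.14, -0.14], [0.001, 0.003, 0.0]], [0, [2.36, -0.2, -0.41], [-0.0, -0.009, 0.0]], [0, [2.69, -0.23, -0.47], [-0.001, -0.01, 0.0]], [0, [2.73, -0.23, -0.39], [-0.0, -0.005, 0.0]], [0, [2.69, -0.23, -0.25], [0.001, 0.003, 0.0]]]
```

Call:
servo_tool --rows '[[0,[-0.14,0.02,0.73],[0.005,0.043,0.0]],[0,[0.2,-0.01,0.64],[0.004,0.04,0.0]],[0,[0.89,-0.08,0.25],[0.002,0.021,0.0]],[0,[1.69,-0.14,-0.14],[0.001,0.003,0.0]],[0,[2.36,-0.2,-0.41],[0.0,-0.009,0.0]],[0,[2.69,-0.23,-0.47],[-0.001,-0.01,0.0]],[0,[2.73,-0.23,-0.39],[0.0,-0.005,0.0]],[0,[2.69,-0.23,-0.25],[0.001,0.003,0.0]]]'

```text
time_s: 27.42
tcp_pos: [0.4035, -0.2312, 0.0626]
tool_rot: [0.004, 0.74, 0.672, 0.004]
wrist_force: [0.3, 0.4, -7.3]
gripper_width: 0.241
gripper_force: 90.3
```

```bash
cp ref.json ref_bak.json; python3 plan.py 7 .588 -.249 .1124 -.096 0 .6
```

```text
t 27.57 meas th [0.0273 0.0281 0.0294] off [1. 1. 1.] th,om [0.0271 0.0273] pred [0.007302506068589796, 0.00773670999703905] phi meas -0.0114 cmd -0.0117 pin err mm [0.1 0.  0.2] F [ 0.1  0.1 -7.6]
b fit [0.0076] res [-0.0069  0.0057]
om meas 0.027 model 0.043
now 0.0313 0.0213 b 0.0074
phi [-0.012 -0.009 -0.001 -0.003 -0.01  -0.016 -0.015 -0.011] 
th [ 0.031  0.022  0.01   0.    -0.002  0.001  0.004] om end 0.007
[[0, [0.04, -0.01, 0.05], [0.0, 0.003, -0.0]], [0, [0.28, -0.03, 0.17], [0.001, 0.011, -0.0]], [0, [0.75, -0.07, 0.1], [0.001, 0.009, 0.0]], [0, [1.25, -0.12, -0.05], [-0.0, 0.002, 0.0]], [0, [1.56, -0.15, -0.17], [-0.001, -0.004, 0.0]], [0, [1.61, -0.15, -0.15], [-0.001, -0.003, 0.0]], [0, [1.59, -0.15, -0.08], [-0.0, 0.001, 0.0]]]
```

Call:
servo_tool --rows '[[0,[0.04,-0.01,0.05],[0.0,0.003,0.0]],[0,[0.28,-0.03,0.17],[0.001,0.011,0.0]],[0,[0.75,-0.07,0.1],[0.001,0.009,0.0]],[0,[1.25,-0.12,-0.05],[0.0,0.002,0.0]],[0,[1.56,-0.15,-0.17],[-0.001,-0.004,0.0]],[0,[1.61,-0.15,-0.15],[-0.001,-0.003,0.0]],[0,[1.59,-0.15,-0.08],[0.0,0.001,0.0]]]'

```text
time_s: 28.45
tcp_pos: [0.4192, -0.2326, 0.0616]
tool_rot: [0.004, 0.74, 0.672, 0.004]
wrist_force: [0.1, -0.4, -7.1]
gripper_width: 0.242
gripper_force: 90.3
```

```bash
cp ref.json ref_bak.json; python3 plan.py 6 .598 -.250 .1114 -.096 0.03 .7
```

```text
t 28.6 meas th [0.005  0.004  0.0039] off [1.  1.1 1.1] th,om [ 0.0048 -0.0039] pred [0.003502586539385963, 0.007084851594894588] phi meas -0.0105 cmd -0.0107 pin err mm [-0.   0.1 -0. ] F [ 0.2 -0.5 -7.3]
b fit [0.0072] res [-0.0035  0.0027]
om meas -0.004 model 0.009
now 0.0036 -0.0169 b 0.0073
phi [-0.011  0.015  0.008 -0.008 -0.019 -0.021 -0.017] 
th [ 0.001 -0.     0.003  0.012  0.023  0.03 ] om end 0.036
[[0, [-0.07, 0.0, 0.44], [0.002, 0.026, 0.0]], [0, [0.23, -0.02, 0.29], [0.002, 0.019, 0.0]], [0, [0.67, -0.07, -0.02], [0.0, 0.003, 0.0]], [0, [0.99, -0.1, -0.23], [-0.001, -0.008, 0.0]], [0, [1.06, -0.1, -0.27], [-0.001, -0.01, 0.0]], [0, [1.03, -0.1, -0.21], [-0.001, -0.006, 0.0]]]
```

Call:
servo_tool --rows '[[0,[-0.07,0.0,0.44],[0.002,0.026,0.0]],[0,[0.23,-0.02,0.29],[0.002,0.019,0.0]],[0,[0.67,-0.07,-0.02],[0.0,0.003,0.0]],[0,[0.99,-0.1,-0.23],[-0.001,-0.008,0.0]],[0,[1.06,-0.1,-0.27],[-0.001,-0.01,0.0]],[0,[1.03,-0.1,-0.21],[-0.001,-0.006,0.0]]]'

```text
time_s: 29.35
tcp_pos: [0.4295, -0.2336, 0.0595]
tool_rot: [0.006, 0.74, 0.672, 0.006]
wrist_force: [-0.0, 0.3, -8.6]
gripper_width: 0.243
gripper_force: 90.3
```

```bash
cp ref.json ref_bak.json; python3 plan.py 6 .598 -.250 .1104 -.096 0.085 1.2
```

```text
t 29.5 meas th [0.0413 0.0419 0.0428] off [1. 1. 1.] th,om [0.0412 0.0298] pred [0.030413170339403703, 0.03647576622305127] phi meas -0.0165 cmd -0.0168 pin err mm [-0.1  0.1 -0.1] F [-0.3  0.1 -7.1]
b fit [0.0074] res [-0.0089  0.0061]
om meas 0.03 model 0.056
now 0.0443 0.0034 b 0.0074
phi [-0.017 -0.003 -0.004 -0.01  -0.015 -0.017 -0.018] 
th [0.044 0.048 0.056 0.066 0.074 0.08 ] om end 0.04
[[0, [-0.07, 0.01, 0.23], [0.002, 0.014, 0.0]], [0, [-0.06, 0.0, 0.19], [0.001, 0.013, 0.0]], [0, [-0.03, 0.0, 0.05], [0.001, 0.007, 0.0]], [0, [-0.01, -0.0, -0.06], [0.0, 0.002, 0.0]], [0, [0.0, -0.0, -0.1], [0.0, -0.0, 0.0]], [0, [0.01, -0.0, -0.11], [0.0, -0.001, 0.0]]]
```

Call:
servo_tool --rows '[[0,[-0.07,0.01,0.23],[0.002,0.014,0.0]],[0,[-0.06,0.0,0.19],[0.001,0.013,0.0]],[0,[-0.03,0.0,0.05],[0.001,0.007,0.0]],[0,[-0.01,0.0,-0.06],[0.0,0.002,0.0]],[0,[0.0,0.0,-0.1],[0.0,0.0,0.0]],[0,[0.01,0.0,-0.11],[0.0,-0.001,0.0]]]'

```text
time_s: 30.25
tcp_pos: [0.4297, -0.2337, 0.0584]
tool_rot: [0.007, 0.74, 0.672, 0.006]
wrist_force: [-0.4, -0.5, -6.2]
gripper_width: 0.239
gripper_force: 90.3
```

```bash
cp ref.json ref_bak.json; python3 plan.py 6 .598 -.250 .1094 -.096 0.095 1.2 nofit
```

```text
t 30.4 meas th [0.0726 0.0734 0.0719] off [1. 1. 1.] th,om [0.0729 0.0034] pred [0.08019555103176182, 0.039892525148673294] phi meas -0.018 cmd -0.0178 pin err mm [0.  0.1 0. ] F [ 0.1 -0.3 -7.6]
now 0.0712 -0.0233 b 0.0074
phi [-0.018 -0.006 -0.007 -0.011 -0.015 -0.017 -0.018] 
th [0.068 0.069 0.073 0.08  0.086 0.091] om end 0.03
[[0, [-0.06, 0.0, 0.2], [0.001, 0.012, 0.0]], [0, [-0.06, 0.0, 0.15], [0.001, 0.011, 0.0]], [0, [-0.04, 0.0, 0.05], [0.001, 0.007, 0.0]], [0, [-0.02, -0.0, -0.05], [0.0, 0.003, 0.0]], [0, [-0.01, -0.0, -0.09], [0.0, 0.001, 0.0]], [0, [-0.0, -0.0, -0.1], [0.0, 0.0, 0.0]]]
```

Call:
servo_tool --rows '[[0,[-0.06,0.0,0.2],[0.001,0.012,0.0]],[0,[-0.06,0.0,0.15],[0.001,0.011,0.0]],[0,[-0.04,0.0,0.05],[0.001,0.007,0.0]],[0,[-0.03,0.0,0.0],[0.001,0.006,0.0]],[0,[-0.03,0.0,0.0],[0.001,0.006,0.0]],[0,[-0.03,0.0,0.0],[0.001,0.006,0.0]]]'

```text
time_s: 31.15
tcp_pos: [0.4295, -0.2337, 0.0585]
tool_rot: [0.004, 0.74, 0.672, 0.004]
wrist_force: [1.0, 0.4, -7.7]
gripper_width: 0.243
gripper_force: 90.4
```

```bash
python3 est.py .085
```

```text
31.15 scene [np.float64(0.0723), np.float64(1.1062), np.float64(202.0)] [214.3 173.9]
31.2 top [np.float64(0.0847), np.float64(-0.4579), np.float64(273.0)] [347.4 159.2]
31.25 scene [np.float64(0.0725), np.float64(1.1489), np.float64(206.5)] [214.3 174. ]
31.3 top [np.float64(0.0839), np.float64(-0.3872), np.float64(263.5)] [347.4 159.3]
phi -0.012 pin [ 0.5981 -0.25    0.1096] 31.35
```

Call:
servo_tool --rows '[[0,[-0.01,0,0.0],[0.0,0.003,0.0]],[0,[-0.03,0,0.02],[0.001,0.006,0.0]],[0,[-0.03,0,-0.08],[0.001,0.006,0.0]],[0,[-0.03,0,-0.18],[0.001,0.006,0.0]],[0,[-0.03,0,-0.28],[0.001,0.006,0.0]],[0,[-0.03,0,-0.38],[0.001,0.006,0.0]],[0,[-0.03,0,-0.46],[0.001,0.006,0.0]],[0,[-0.03,0,-0.52],[0.001,0.006,0.0]],[0,[-0.03,0,-0.55],[0.001,0.006,0.0]],[0,[-0.03,0,-0.55],[0.001,0.006,0.0]]]'

```text
time_s: 32.6
tcp_pos: [0.4292, -0.2337, 0.053]
tool_rot: [0.002, 0.74, 0.672, 0.002]
wrist_force: [0.6, 0.0, -6.9]
gripper_width: 0.242
gripper_force: 90.5
```

```bash
python3 est.py .085; python3 bal.py
```

```text
32.6 scene [np.float64(0.0733), np.float64(1.1531), np.float64(202.0)] [214.5 175.5]
32.65 top [np.float64(0.0846), np.float64(-0.5495), np.float64(258.5)] [346.9 159.5]
32.7 scene [np.float64(0.0727), np.float64(1.2344), np.float64(205.0)] [214.4 175.6]
32.75 top [np.float64(0.0854), np.float64(-0.589), np.float64(263.5)] [346.8 159.4]
phi -0.006 pin [ 0.5981 -0.2501  0.1031] 32.8
32.8 [ 0.4292 -0.2338  0.053 ] pin [ 0.5981 -0.2501  0.1031] yaw -0.096 phi -0.0059 roll 0.0007 [-0.35 -0.51 -7.14] [0.103 1.032 0.051]
```

```bash
python3 - <<'E'
from h import *
from bal import foot
K=[.5684,-.2469,-.0963]
def W(x,L):
    c,s=np.cos(x[2]),np.sin(x[2]);L=np.array(L)/1000
    return np.array([x[0]+c*L[0]-s*L[1],x[1]+s*L[0]+c*L[1],L[2]])
Rf,xh,pin,phi=foot(manip.state()); yaw=np.arctan2(xh[1],xh[0]); f=pin-.03*xh; Fp=[f[0],f[1],yaw]; print(np.round(Fp,4))
bx=lambda x0,x1,y0,y1,z:[(x0,y0,z),(x0,y1,z),(x1,y1,z),(x1,y0,z),(x0,y0,z)]
nt=[(50,57,413),(50,26,413),(66,26,413),(66,-26,413),(50,-26,413),(50,-57,413)]
def ov(n,u,v,w,h,k):
    s=cam(n); im=cv2.resize(s["pixels"][v:v+h,u:u+w,::-1],None,fx=k,fy=k,interpolation=cv2.INTER_CUBIC)
    for X,L,c in((K,bx(-81,81,-165,165,30),(255,0,255)),(K,nt,(255,0,255)),(Fp,bx(-75,75,-55,55,73),(255,255,0))):
        P=np.array([(proj(s,W(X,l))-[u,v]+.5)*k for l in L]); cv2.polylines(im,[np.int32(P*16)],False,c,1,cv2.LINE_AA,4)
    return im
a=ov("top",275,135,130,85,6); b=ov("scene",165,130,130,37,6) if 0 else None
cv2.imwrite("pics/last.png",a)
E
```

```text
[ 0.5683 -0.2472 -0.096 ]
```

View pics/last.png

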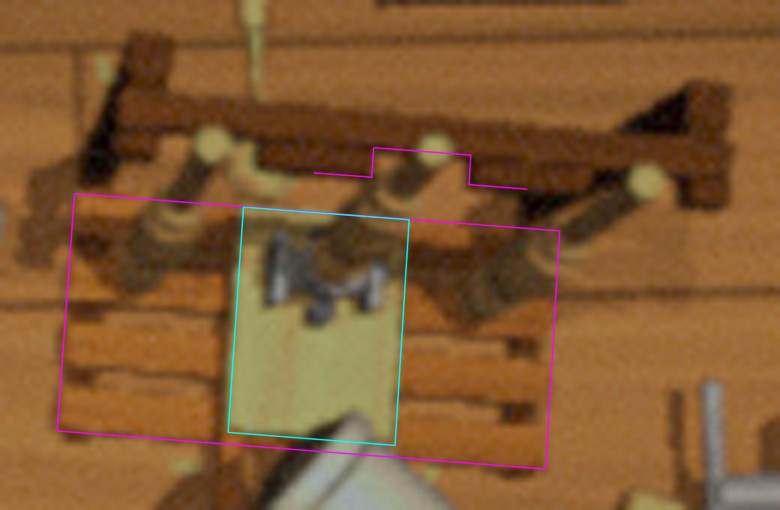

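The last picture shows the foot board square on the slats, with the tenon tip at (435,150) seated in the free notch (373–470). I'm lowering it to touch down.

Call:
servo_tool --rows '[[0,[0,0,-0.04],[0,0,0.0]],[0,[0,0,-0.08],[0,0,0.0]],[0,[0,0,-0.12],[0,0,0.0]],[0,[0,0,-0.16],[0,0,0.0]],[0,[0,0,-0.16],[0,0,0.0]]]'

```text
time_s: 33.48
tcp_pos: [0.4292, -0.2338, 0.0514]
tool_rot: [0.002, 0.74, 0.672, 0.002]
wrist_force: [-0.2, -0.4, -7.0]
gripper_width: 0.241
gripper_force: 90.4
```

```bash
python3 bal.py .085
```

```text
33.475 [ 0.4292 -0.2338  0.0514] pin [ 0.5982 -0.2501  0.1015] yaw -0.096 phi -0.006 roll 0.0007 [-0.21 -0.43 -7.01] [0.054 1.074 0.027]
[np.float64(0.0851), np.float64(-0.5909), np.float64(253.5), array([346.7357, 159.5247])]
```

Call:
servo_tool --rows '[[0,[0,0,-0.04],[0,0,0.0]],[0,[0,0,-0.08],[0,0,0.0]],[0,[0,0,-0.08],[0,0,0.0]]]'

```text
time_s: 33.9
tcp_pos: [0.4292, -0.2338, 0.0511]
tool_rot: [0.002, 0.74, 0.672, 0.002]
wrist_force: [-5.0, 0.8, 1.9]
gripper_width: 0.248
gripper_force: 91.6
```

```bash
python3 bal.py .085
```

```text
33.9 [ 0.4292 -0.2338  0.0511] pin [ 0.5981 -0.2501  0.1011] yaw -0.0959 phi -0.0057 roll 0.0007 [-4.95  0.78  1.92] [ 0.395  1.324 -0.025]
[np.float64(0.0853), np.float64(-0.5488), np.float64(253.0), array([346.7648, 159.5316])]
```

Call:
servo_tool --rows '[[0,[0,0,0.03],[0.0003,0.003,0.0]],[0,[0,0,0.05],[0.0006,0.006,0.0]],[0,[0,0,0.05],[0.0006,0.006,0.0]]]'

```text
time_s: 34.33
tcp_pos: [0.4295, -0.234, 0.0513]
tool_rot: [0.0, 0.74, 0.672, 0.0]
wrist_force: [-2.8, 0.6, -0.8]
gripper_width: 0.242
gripper_force: 91.3
```

```bash
python3 bal.py .085
```

```text
34.325 [ 0.4295 -0.234   0.0513] pin [ 0.5987 -0.2503  0.1004] yaw -0.096 phi -0.0007 roll 0.0002 [-2.83  0.56 -0.82] [0.188 0.778 0.116]
[np.float64(0.0838), np.float64(-0.634), np.float64(248.0), array([346.7056, 159.5403])]
```

Call:
servo_tool --rows '[[0.2,[0,0,0.0],[0,0,0]],[0.2,[0,0,0.0],[0,0,0]]]' --grip_force 20

```text
time_s: 34.62
tcp_pos: [0.4295, -0.234, 0.0513]
tool_rot: [0.0, 0.74, 0.672, 0.0]
wrist_force: [-1.1, -0.1, -0.9]
gripper_width: 0.244
gripper_force: 91.2
```

Call:
servo_tool --rows '[[0.25,[0,0,0],[0,0,0]],[0.27,[0,0,0],[0,0,0]],[0.3,[0,0,0],[0,0,0]],[0.35,[0,0,0],[0,0,0]],[0.45,[0,0,0],[0,0,0]],[0.6,[0,0,0],[0,0,0]],[0.7,[0,0,0],[0,0,0]],[0.7,[0,0,0],[0,0,0]]]'

```text
time_s: 35.62
tcp_pos: [0.4292, -0.2337, 0.0511]
tool_rot: [-0.0, 0.74, 0.672, 0.0]
wrist_force: [-1.1, -0.0, -0.9]
gripper_width: 0.699
gripper_force: 0.0
```

```bash
python3 bal.py .085 .085
```

```text
35.625 [ 0.4292 -0.2337  0.0511] pin [ 0.5984 -0.2501  0.1001] yaw -0.096 phi 0.0001 roll 0.0008 [-1.13 -0.02 -0.88] [-0.029 -0.011 -0.005]
[np.float64(0.0851), np.float64(-0.5538), np.float64(262.0), array([346.6947, 159.5076])]
[np.float64(0.0852), np.float64(-0.5437), np.float64(241.0), array([346.6971, 159.5062])]
```

Released and stable. Raise straight up and back away.

Call:
servo_tool --rows '[[0.7,[0,0,0.5],[0,0,0]],[0.7,[0,0,1.5],[0,0,0]],[0.7,[0,0,3],[0,0,0]],[0.7,[0,0,5],[0,0,0]],[0.7,[0,0,7.5],[0,0,0]],[0.7,[-0.5,0,10],[0,0,0]],[0.7,[-2,0,12.5],[0,0,0]],[0.7,[-4,0,14],[0,0,0]],[0.7,[-5,0,15],[0,0,0]],[0.7,[-5,0,15],[0,0,0]]]'

```text
time_s: 36.98
tcp_pos: [0.3794, -0.2342, 0.2023]
tool_rot: [0.001, 0.74, 0.672, 0.0]
wrist_force: [0.8, 0.1, -0.7]
gripper_width: 0.699
gripper_force: 0.0
```

```bash
python3 - <<'E'
from h import *
a=cv2.imread("pics/top0.png"); st=manip.state(); print(st["time_s"],st["wrist_force"].round(1))
K=[.5684,-.2469,-.0963]
for i in range(2):
    s=cam("top"); p=s["pixels"].astype(float); w=np.clip(p[:,:,1]-.5*p[:,:,0]-.5*p[:,:,2]-8,0,15)
    V,U=np.mgrid[:384,:512]; m=w*((U-346.7)**2+(V-159.5)**2<25); print((m*U).sum()/m.sum(),(m*V).sum()/m.sum())
# change of the bystander regions against the first picture (800x600 pixels)
b=cv2.resize(s["pixels"][:,:,::-1],(800,600),interpolation=cv2.INTER_CUBIC); d=cv2.absdiff(a,b).max(2)
for n,(x,y,r) in dict(tin=(416,268,14),brush=(413,325,28),spoonA=(408,215,25),spoonB=(495,205,25),cup=(320,222,14),mallet=(235,370,30),blank=(590,370,28),dryL=(480,258,12),dryR=(590,265,12)).items(): print(n,round(float(d[y-r:y+r,x-r:x+r].mean()),1),int(np.percentile(d[y-r:y+r,x-r:x+r],98)))
E
```

```text
36.975 [ 0.8  0.1 -0.7]
346.7009900990099 159.55643564356436
346.75141242937855 159.48775894538608
tin 3.2 9
brush 4.0 10
spoonA 4.6 12
spoonB 4.5 12
cup 6.7 19
mallet 6.0 18
blank 13.7 98
dryL 6.3 27
dryR 6.0 20
```

```bash
python3 -c "
from cell import manip
print(manip.sign_off())"
```

```text
the job is handed in; nothing more can be done
None
```

The job is handed in at about 37 s: the foot sits level and square on the slats at the free middle notch, the tenon rests in that notch at about 0.085 rad, and the gripper is clear. At y ≈ 0 the spindle leaned to about 0.25 rad before I caught it, and the first peel fell back into the stand's notch once. The only bystander patch that changed much between pictures was around the blank; I put that down to the arm or its shadow but did not confirm it.

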